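Drain the rinsed bottle on the rack pin and start the drain timer

TASK

Turn the empty aluminium bottle over so it can drain: first lay it on its side in the V rest and let go, then take it again another way, turn it neck down and lower it (do not drop it) over the tall drain pin of the yellow rack until its mouth sits fully home on the blue collar, and let go. Then press the orange timer key just until it clicks, no further, and release it. Leave the stake pocket, magnetic angle, copper bar and rail clip where they lie.

Things in the scene. Friction and masses are not known exactly. Their poses are not given: they have to be found in the camera images.
- bottle_center (a point): Empty loose aluminium bottle with a blue band, about 180 g, hollow, mouth open; starts upright. 150 mm tall: round body 48 mm across from the base to 95 mm, shoulder tapering to 112 mm, then a neck 27 mm across (bore 22 mm) up to the mouth. This point is on its axis half-way up, 75 mm from base and mouth; z axis points from base to mouth.
- bottle_mouth (a point): Centre of the bottle's open mouth (rim plane), on its axis 75 mm from bottle_center; z axis points out of the mouth.
- vrest_seat (a point): Over the middle of the V rest's channel, 60 mm above the table, where the axis of a lying bottle comes to be. y runs along the channel, x across it, z up. The neck may point to either end; rest the 48 mm body in the channel, neck overhanging, bottle_center within 40 mm of this point.
- pin_foot (a point): Foot of the drain pin, on its axis, at the top face of its blue plastic collar (52 mm across), 34 mm above the table. The pin is upright, fixed, bright steel, 90 mm long, 10 mm thick, tapered in its last 6 mm, and swelling at its foot to a centring cone (18 mm thick in the lowest 10 mm, 10 mm from 35 mm up). With the bottle fully home its mouth lies on this point.
- vrest: Fixed V rest: dark steel V channel, sides at 45 degrees, 80 mm long, its rim 45 mm wide and 46 mm high (narrower than the bottle, so fingers can pass down both sides of a lying bottle), on a grey foot 70 x 80 x 8 mm. Origin at the centre of its underside.
- rack: Fixed slotted yellow steel rack, 90 mm (x) by 200 mm (y), deck 30 mm high; origin at the centre of its underside. The tall drain pin stands 60 mm from it towards -y; three short dark fixture pins, fixed, at most 85 mm above the table, stand towards +y, the nearest 55 mm from the drain pin.
- pin_tip (a point): Tip of the drain pin, on its axis, 124 mm above the table.
- key_top (a point): Centre of the top of the round orange timer key, 26 mm across, 48 mm above the table when not pressed; it stands 13 mm proud of the grey timer box (80 x 100 x 35 mm, fixed). z up; it is pressed straight down.
- key (a joint): Travel of the timer key in m, 0 when not pressed, growing as it goes down. Snap dome: the force rises to about 4.5 N at 2 mm, drops (the click) to about 2.5 N at 5 mm, then climbs again (5.5 N at 7 mm) to a hard stop at 8 mm. It counts as clicked from 3 mm and as pushed too far beyond 7.2 mm; it springs back by itself.
- stake_pocket: Bystander: dark cast stake pocket, open box 75 x 55 x 58 mm, loose; origin at the centre of its underside.
- magnet_angle: Bystander: green magnetic angle, L shape 85 x 85 mm, 16 mm high, loose; origin at the centre of its underside.
- copper_bar: Bystander: copper backing bar 30 x 100 x 10 mm, loose; origin at the centre of its underside.
- rail_clip: Bystander: yellow-plated rub rail clip 50 x 30 x 24 mm, loose; origin at the centre of its underside.
Mind the look-alikes: they are no part of the job. Leave any red look-alike of the part that bears key_top alone.

How it is judged:
By the outcome, as a careful person would: the job done as asked, in the order asked, and still so for the second after the job is handed in, with the robot touching nothing.
It also fails if it takes over 64 s, if anything falls off the work surface, if the arm or the gripper's body presses on something with over 40 N, if the wrist force passes 120 N, or if a joint passes its speed limit or range.

ROBOT

A 6-joint arm with a two-finger parallel gripper is mounted at the origin on the work surface. World frame = base frame: x ahead of the robot, y to its left, z up, the work surface at z = 0. Lengths are in m, angles in rad, forces in N, time in s.
With the tool pointing down it reaches from about 0.3 to 0.775 m from the base axis. Payload 14.6 kg.
Tool frame: the origin (TCP) lies midway between the tips of the shut fingers; the grasp point (between the pads) lies 19 mm behind it (ctrl.hold_point_z is the distance from the TCP to the grasp point, in m); z points along the fingers, x is the direction in which the jaws open and shut, and the axes are right-handed (so a half turn about z gives the same grasp; the last joint's range is limited). The gripper opens to 94 mm and grips with 3 to 60 N. Pads are 16 mm wide; open, the fingers measure 119 mm over their backs; the gripper's body (75 mm by 177 mm) begins 78 mm behind the grasp point.
Start: joints at [1.123, 0.3, 1.521, -0, 1.321, -0.067], TCP at [0.204, 0.511, 0.166] pointing down, gripper open.
Joint ranges: [-3.03, 3.03], [-0.79, 2.21], [0.23, 2.52], [-1.04, 4.18], [0, 3.07], [-2.55, 2.55]. Speed limits (rad/s): [2.22, 2.22, 2.57, 3.14, 3.14, 3.14].

INTERFACE

Orientations are given as [roll, pitch, yaw] about the fixed x, y, z axes, in that order (R = Rz(yaw) Ry(pitch) Rx(roll)).
In Python, from station import ctrl, viewer, ticket, nets gives the robot as it stands.
- The arm moves only by the tool carry_out, never from a script. Its argument "commands" is one flat list of numbers, 7 for each row, row after row: the closure, from -1 (fully open) to 1 (shut), so that 0 is half open, then the shift along the world's x, y, z in cm, then the turn, a rotation vector about the world's x, y, z in rad. In form: [gripper, tx, ty, tz, ax, ay, az, gripper, tx, ty, tz, ax, ay, az, ...]. A call has 1 to 12 rows; each row is the pose to reach, as a shift and turn from the pose measured when the call began; what a row does not reach only later rows make up. A row lasts 1/12 s, in which the tool goes at most 41.7 mm and 7.16 degrees, less where a joint would pass 70% of its speed; a pose out of reach is approached as far as the arm can. A call with a gripper value outside its range is refused whole. The fingers move at their own pace and stop on an object; "force" is the grip in N (left out, the last holds). Time passes only in rows, so rows that repeat a pose let the fingers close. It gives the time, the measured TCP pose, the force and the opening at its end, in the units of the state.
- ctrl.get_obs(): the state, without advancing time (a new reading comes with each control period).
- viewer.camera(name): name is "scene" or "top" or "wrist"; returns (picture, depth): 480x640x3 uint8, blue, green, red; 480x640 float32, m along the optical axis (not along the pixel's ray), 0 where there is no reading.
- viewer.camera_info(name): a dict with "fx", "fy", "cx", "cy" (pixels), "R" (3x3) and "t" (3): a world point X has camera coordinates R X + t. Camera axes: x right, y down, z forward; pixel columns grow to the right and rows downward; lengths in m; the calibration is good to about 2 mm. The wrist camera is an equidistant fisheye: a pixel r from the principal point sees the ray r / f radians off the axis. A picture is of the moment at which its call begins: read the wrist's pose just before it. camera_info takes no time and is no camera call; for the wrist camera it gives the pose at the moment of the call.
- ticket.hand_in(): hands the job in, once; it reports no verdict.
Trained networks look in the newest picture that a camera, given by its name, has taken for a name from the list of things; names that differ only in an ending like _2 or _b are one class to them, and where a whole thing is asked for, a point or a joint stands for the part that bears it (a point fixed in the world has none). Each returns a list of dicts, best first, with "confidence" (0 to 1); they miss things now and then, are a little off and sometimes report something else, mostly with a low value. They report only what shows in the picture. A call takes as long as a camera call. They do not tell look-alikes from the thing itself.
- nets.silhouettes(camera, thing): "region" (480x640 bool, what is visible of it) and "extent" ([left, top, right, bottom] in pixels, round what is visible of it).
The state is a dict: "time_s": time; "qpos": joint angles; "joint_vel": joint speeds; "tau": joint torques, N m; "ee_pos": TCP position; "eef_rot": TCP orientation; "force": force on the tool from outside, world axes, zero at the start; "moment": the same for the moment, N m; "grip_width": finger opening in m.
Only numpy, scipy, OpenCV 4.12 (cv2) and the standard library are available. Lean on these libraries where they do the work, as an engineer would, in place of code of your own. Each camera call takes 0.05 s, during which the arm holds its last target. There are 200 camera calls.

## Working session

There is one attempt and no reset: what is moved stays moved. The work goes in short steps, Python scripts to look and compute and a tool call to move; the robot and the scene stay as the last step left them, time stands still between calls to the robot, and variables do not carry over. Pictures are saved under pics/ and viewed, about 8 in all and at most 12, crops included, and the job is handed in when it is done.

Besides the shell and the picture viewer there is one more tool, called after "Emit:" as a command line: name --argument value ..., lists and objects as JSON in quotes. carry_out: Moves the arm, as the interface text tells. Its arguments: {"type":"object","properties":{"commands":{"type":"array","items":{"type":"number"}},"force":{"type":"number"}},"required":["commands"]}

```bash
ls; mkdir -p pics
cat > h.py <<'E'
import numpy as np, cv2
from station import ctrl, viewer, ticket, nets
def pts(cam, d, mask):
    i=viewer.camera_info(cam); v,u=np.nonzero(mask&(d>0)); z=d[v,u]
    x=(u-i['cx'])/i['fx']; y=(v-i['cy'])/i['fy']
    if cam=='wrist':
        r=np.hypot(x,y)+1e-9; k=np.tan(r)/r; x,y=x*k,y*k
    C=np.stack([x*z,y*z,z],1)
    return (C-np.array(i['t']))@np.array(i['R'])
E
cat > a.py <<'E'
from h import *
o=ctrl.get_obs(); print({k:np.round(v,3) for k,v in o.items()}, ctrl.hold_point_z)
for c in ['scene','top']:
    im,d=viewer.camera(c); im=im.copy()
    for n in ['bottle_center','vrest','rack','key','pin_tip','stake_pocket','magnet_angle','copper_bar','rail_clip']:
        try: L=nets.silhouettes(c,n)
        except Exception as e: print(n,e); continue
        for s in L[:3]:
            P=pts(c,d,s['region'])
            if s['confidence']<.3 or len(P)<5: continue
            e=[int(q) for q in s['extent']]
            print(c,n,round(s['confidence'],2),e,'min',P.min(0).round(3),'max',P.max(0).round(3),'med',np.median(P,0).round(3))
            cv2.rectangle(im,e[:2],e[2:],(255,0,255),1); cv2.putText(im,n[:7],(e[0],e[1]-2),0,.4,(0,0,255),1)
    cv2.imwrite(f'pics/{c}0.png',im)
E
python3 a.py
```

```text
pics
{'time_s': np.float64(0.0), 'qpos': array([ 1.123,  0.3  ,  1.522, -0.   ,  1.321, -0.067]), 'joint_vel': array([-0.   , -0.   , -0.002, -0.   , -0.   ,  0.   ]), 'tau': array([-0.0000e+00, -5.3181e+01, -3.5274e+01,  7.1000e-02,  2.4000e-02,
       -0.0000e+00]), 'ee_pos': array([0.204, 0.51 , 0.165]), 'eef_rot': array([-3.142e+00,  1.000e-03,  1.190e+00]), 'force': array([-0.621, -0.146, -0.577]), 'moment': array([-0.036,  0.045,  0.045]), 'grip_width': np.float64(0.094)} 0.0188
scene bottle_center 0.63 [161, 183, 193, 250] min [ 0.281 -0.482 -0.003] max [ 0.541 -0.279  0.151] med [ 0.528 -0.295  0.075]
scene vrest 0.71 [270, 232, 319, 272] min [ 0.399 -0.104 -0.004] max [0.528 0.003 0.048] med [ 0.491 -0.039  0.014]
scene rack 0.59 [391, 254, 501, 321] min [ 0.436  0.186 -0.003] max [0.604 0.402 0.123] med [0.552 0.295 0.029]
scene key 0.67 [299, 362, 314, 380] min [0.795 0.082 0.034] max [0.821 0.107 0.051] med [0.811 0.095 0.047]
scene key 0.47 [286, 297, 302, 307] min [0.65  0.011 0.035] max [0.679 0.034 0.05 ] med [0.67  0.022 0.046]
scene pin_tip 0.58 [394, 254, 506, 322]
[... 1268 characters left out ...]
62 [212, 160, 259, 211] min [ 0.669  0.183 -0.006] max [0.776 0.261 0.065] med [0.717 0.225 0.031]
top stake_pocket 0.54 [338, 273, 385, 310] min [ 0.449 -0.087 -0.003] max [0.527 0.    0.051] med [ 0.486 -0.043  0.031]
top magnet_angle 0.7 [430, 170, 471, 211] min [ 0.658 -0.281 -0.005] max [ 0.744 -0.187  0.024] med [ 0.687 -0.249  0.015]
top copper_bar 0.65 [272, 339, 322, 358] min [ 0.344  0.041 -0.009] max [0.39  0.143 0.017] med [0.367 0.093 0.009]
top rail_clip 0.55 [388, 339, 405, 362] min [ 0.342 -0.126 -0.002] max [ 0.391 -0.095  0.03 ] med [ 0.367 -0.11   0.006]
top rail_clip 0.46 [429, 173, 469, 209] min [ 0.658 -0.281 -0.005] max [ 0.742 -0.186  0.024] med [ 0.687 -0.247  0.014]
```

View pics/scene0.png

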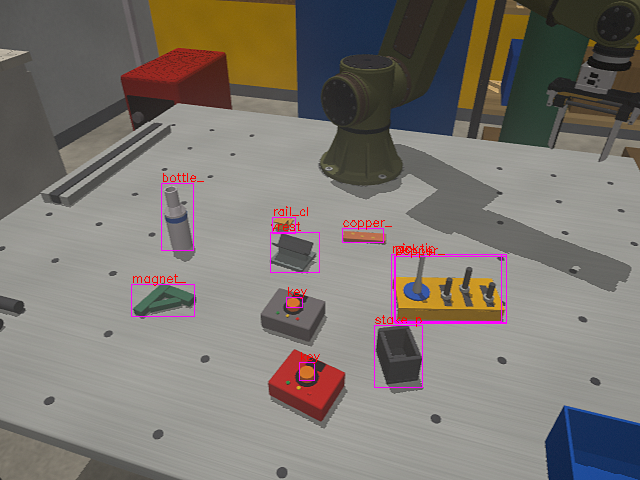

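View pics/top0.png

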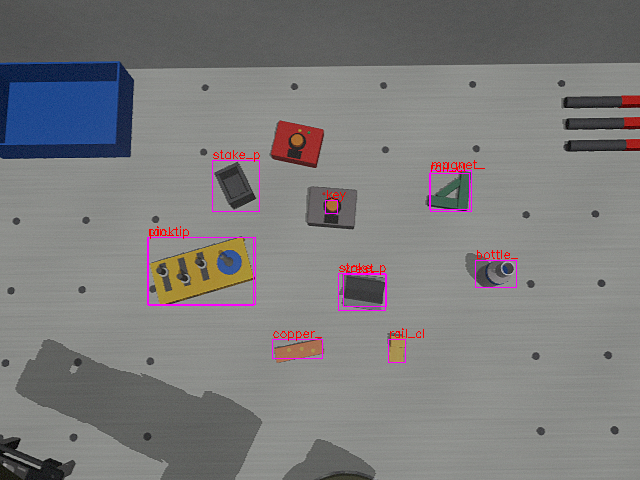

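The scene view shows the bottle upright at (177,215), the V rest at (293,253), the grey timer with its orange key at (293,303), the red look-alike timer below it at (306,373), and the drain pin at (420,270). The top view agrees. Next I'll fit the geometry.

```bash
cat > b.py <<'E'
from h import *
from scipy.optimize import least_squares
D={}
for c in ['scene','top']:
    im,d=viewer.camera(c); D[c]=pts(c,d,np.ones_like(d,bool))
def box(P,lo,hi): return P[np.all((P>lo)&(P<hi),1)]
def circ(P,r,x0):
    f=least_squares(lambda q:np.hypot(P[:,0]-q[0],P[:,1]-q[1])-r,x0,loss='soft_l1',f_scale=.002); return f.x.round(4),len(P)
for c,P in D.items():
    B=box(P,[.47,-.36,.02],[.58,-.24,.2])
    for lo,hi,r in [(.02,.09,.024),(.116,.147,.0135)]:
        q=B[(B[:,2]>lo)&(B[:,2]<hi)]; print(c,'bottle',lo,circ(q,r,[.52,-.295]))
    print(' top z',np.percentile(B[:,2],99).round(4), 'top-center',B[B[:,2]>.146].mean(0).round(4))
    V=box(P,[.43,-.12,.002],[.56,.03,.06]); 
    for lo,hi in [(.004,.012),(.038,.052),(.002,.06)]:
        q=V[(V[:,2]>lo)&(V[:,2]<hi)]
        if len(q)>5:print(c,'vrest',lo,len(q),cv2.minAreaRect(q[:,:2].astype(np.float32)*1000))
    R=box(P,[.42,.15,.022],[.65,.43,.037]); r=cv2.minAreaRect(R[:,:2].astype(np.float32)*1000);print(c,'rack',r)
    for lo,hi in [(.07,.115),(.08,.1),(.115,.13)]:
        q=box(P,[.5,.17,lo],[.62,.25,hi]); print(c,'pin',lo,len(q),q.mean(0).round(4),circ(q,.005,q.mean(0)[:2]))
    K=box(P,[.63,-.02,.043],[.71,.06,.055]); print(c,'key',K.mean(0).round(4),len(K),(K.min(0)+K.max(0))[:2]/2)
    T=box(P,[.58,-.06,.03],[.76,.11,.04]); print(c,'timer',cv2.minAreaRect(T[:,:2].astype(np.float32)*1000))
    # V normals: gather points z
    np.save(f'{c}.npy',V)
E
python3 b.py
```

```text
scene bottle 0.02 (array([ 0.5139, -0.3056]), 573)
scene bottle 0.116 (array([ 0.5145, -0.3056]), 196)
 top z 0.1497 top-center [ 0.5152 -0.3045  0.1485]
scene vrest 0.004 456 ((486.7508850097656, -42.032501220703125), (81.53224182128906, 72.37861633300781), 80.18889617919922)
scene vrest 0.038 223 ((487.3605651855469, -42.74741744995117), (80.8566665649414, 46.41403579711914), 79.33499145507812)
scene vrest 0.002 1140 ((502.0133056640625, -45.198883056640625), (145.9830322265625, 115.85404205322266), 87.39463806152344)
scene rack ((532.742431640625, 294.4496154785156), (95.4732666015625, 200.9694061279297), 16.16063117980957)
scene pin 0.07 100 [0.552  0.2365 0.0925] (array([0.548 , 0.2364]), 100)
scene pin 0.08 42 [0.552  0.2367 0.0904] (array([0.5481, 0.2362]), 42)
scene pin 0.115 21 [0.5511 0.2364 0.119 ] (array([0.5474, 0.2371]), 21)
scene key [0.666  0.0218 0.0468] 119 [0.6644907  0.02122682]
scene timer ((689.2825317382812, 19.274471282958984), (100.4324951171875, 132.07745361328125), 84.8654556274414)
top bottle 0.02 (array([ 0.5156, -0.3072]), 244)
top bottle 0.116 (array([ 
[... 222 characters left out ...]
87.760498046875, -44.3298454284668), (79.6788558959961, 45.44717788696289), 80.3249282836914)
top vrest 0.002 1755 ((495.01129150390625, -44.781517028808594), (129.2164764404297, 149.67971801757812), 0.2382633090019226)
top rack ((533.9630126953125, 292.103759765625), (91.66193389892578, 200.37890625), 15.572924613952637)
top pin 0.07 27 [0.5483 0.2314 0.0932] (array([0.5502, 0.2344]), 27)
top pin 0.08 14 [0.5482 0.2318 0.0901] (array([0.5502, 0.2346]), 14)
top pin 0.115 17 [0.5492 0.2333 0.1204] (array([0.551 , 0.2343]), 17)
top key [0.6652 0.019  0.0476] 116 [0.66558022 0.02739195]
top timer ((689.8840942382812, 16.72191619873047), (99.86661529541016, 131.1279754638672), 84.61461639404297)
```

```bash
cat > t.py <<'E'
import sys
from h import *
from scipy.spatial.transform import Rotation as Ro
# args: x y z (of point 'hold' mm behind TCP), psi deg, tau deg, hold mm
x,y,z,psi,tau,hold=map(float,sys.argv[1:7])
psi,tau=np.radians([psi,tau]); k=np.array([0,0,1.])
j=np.array([np.cos(psi),np.sin(psi),0]); t=np.cross(k,j); d=-np.cos(tau)*k+np.sin(tau)*t
R=np.stack([j,np.cross(d,j),d],1)
p=np.array([x,y,z])+d*hold/1000
o=ctrl.get_obs(); R0=Ro.from_euler('xyz',o['eef_rot'])
print('shift cm',((p-o['ee_pos'])*100).round(2),'rot',(Ro.from_matrix(R)*R0.inv()).as_rotvec().round(3),'t',o['time_s'],'q',o['qpos'].round(2),'F',o['force'].round(1),'w',round(float(o['grip_width']),4))
E
python3 t.py 0.515 -0.306 0.30 -30 0 0; python3 t.py 0.515 -0.306 0.30 -30 -45 0
```

```text
shift cm [ 31.06 -81.66  13.43] rot [-0.    -0.    -1.714] t 1.1 q [ 1.12  0.3   1.52  0.    1.32 -0.07] F [1.6 0.3 0. ] w 0.0943
shift cm [ 31.06 -81.66  13.43] rot [-0.837 -0.29  -1.615] t 1.1 q [ 1.12  0.3   1.52  0.    1.32 -0.07] F [1.6 0.3 0. ] w 0.0943
```

Emit:
carry_out --commands '[-1,31,-81.7,13.4,0,0,-1.714,-1,31,-81.7,13.4,0,0,-1.714,-1,31,-81.7,13.4,0,0,-1.714,-1,31,-81.7,13.4,0,0,-1.714,-1,31,-81.7,13.4,0,0,-1.714,-1,31,-81.7,13.4,0,0,-1.714,-1,31,-81.7,13.4,0,0,-1.714,-1,31,-81.7,13.4,0,0,-1.714,-1,31,-81.7,13.4,0,0,-1.714,-1,31,-81.7,13.4,0,0,-1.714,-1,31,-81.7,13.4,0,0,-1.714,-1,31,-81.7,13.4,0,0,-1.714]'

```text
time_s: 2.1
ee_pos: [0.3799, 0.0465, 0.2422]
eef_rot: [-3.141, -0.001, -0.316]
force: [0.8, 0.2, -0.5]
grip_width: 0.0941
```

```bash
python3 t.py 0.515 -0.306 0.30 -30 -45 0;python3 t.py 0.515 -0.306 0.30 -30 0 0
```

```text
shift cm [ 13.51 -35.25   5.78] rot [-0.718  0.322 -0.197] t 2.1 q [ 0.03 -0.14  1.82  0.    1.46  0.34] F [ 0.8  0.2 -0.5] w 0.0941
shift cm [ 13.51 -35.25   5.78] rot [ 0.     0.001 -0.207] t 2.1 q [ 0.03 -0.14  1.82  0.    1.46  0.34] F [ 0.8  0.2 -0.5] w 0.0941
```

```bash
python3 t.py 0.571 -0.209 0.22 -30 -45 14
```

```text
shift cm [ 18.61 -26.4   -3.21] rot [-0.718  0.322 -0.197] t 2.1 q [ 0.03 -0.14  1.82  0.    1.46  0.34] F [ 0.8  0.2 -0.5] w 0.0941
```

Emit:
carry_out --commands '[-1,18.6,-26.4,-3.2,-0.718,0.322,-0.197,-1,18.6,-26.4,-3.2,-0.718,0.322,-0.197,-1,18.6,-26.4,-3.2,-0.718,0.322,-0.197,-1,18.6,-26.4,-3.2,-0.718,0.322,-0.197,-1,18.6,-26.4,-3.2,-0.718,0.322,-0.197,-1,18.6,-26.4,-3.2,-0.718,0.322,-0.197,-1,18.6,-26.4,-3.2,-0.718,0.322,-0.197,-1,18.6,-26.4,-3.2,-0.718,0.322,-0.197,-1,18.6,-26.4,-3.2,-0.718,0.322,-0.197,-1,18.6,-26.4,-3.2,-0.718,0.322,-0.197]'

```text
time_s: 2.93
ee_pos: [0.5658, -0.2186, 0.2089]
eef_rot: [2.356, 0.002, -0.526]
force: [0.2, 0.6, -0.3]
grip_width: 0.0941
```

```bash
cat > w.py <<'E'
from h import *
import sys
i=viewer.camera_info('wrist'); im,d=viewer.camera('wrist'); cv2.imwrite('pics/'+sys.argv[1],im)
print('cam C',(-np.array(i['R']).T@np.array(i['t'])).round(3))
for n in sys.argv[2:]:
    for s in nets.silhouettes('wrist',n)[:2]:
        P=pts('wrist',d,s['region']); print(n,round(s['confidence'],2),s['extent'],len(P))
        if len(P): print(np.percentile(P,[2,50,98],axis=0).round(3).tolist())
np.save('wp.npy',pts('wrist',d,np.ones_like(d,bool)))
E
python3 t.py 0.515 -0.306 0.06 -30 -45 14; python3 w.py w1.png bottle_center
```

```text
shift cm [ -5.58  -9.6  -15.88] rot [-0.001 -0.002  0.002] t 2.9333 q [-0.1   0.62  1.17 -0.71  1.71  0.46] F [ 0.2  0.6 -0.3] w 0.0941
cam C [ 0.669 -0.042  0.315]
bottle_center 0.61 [294.6, 133.2, 348.6, 267.2] 5063
[[0.501, -0.318, 0.003], [0.526, -0.293, 0.088], [0.541, -0.282, 0.151]]
```

Run:
```python
import numpy as np
from scipy.optimize import least_squares
P=np.load('wp.npy')
for lo,hi,r in [(.02,.09,.024),(.116,.147,.0135)]:
    q=P[(P[:,2]>lo)&(P[:,2]<hi)&(np.hypot(P[:,0]-.515,P[:,1]+.306)<.04)]
    print(len(q),least_squares(lambda a:np.hypot(q[:,0]-a[0],q[:,1]-a[1])-r,[.515,-.306],loss='soft_l1',f_scale=.002).x)
```

```text
2111 [ 0.51730319 -0.30643164]
892 [ 0.51743591 -0.30621596]
```

View pics/w1.png

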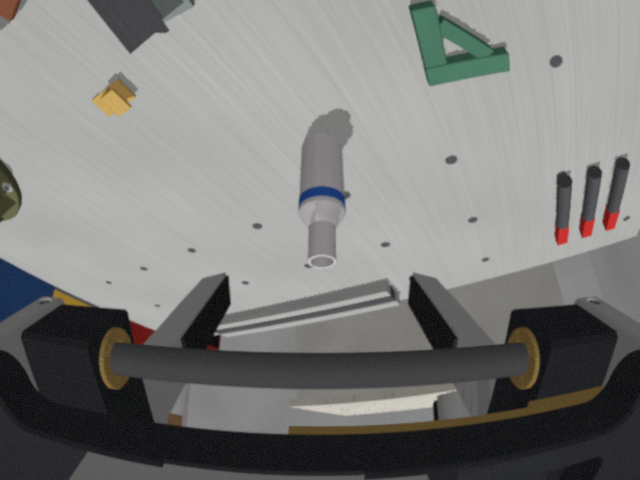

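The wrist view shows the bottle centred between the fingers, at column 321 with its mouth at row 261. I'll approach along the tilt and grip.

Emit:
carry_out --commands '[-1,-1.8,-3.2,-5.3,0,0,0,-1,-3.6,-6.4,-10.6,0,0,0,-1,-4.6,-8,-13.2,0,0,0,-1,-5.5,-9.6,-15.9,0,0,0,-1,-5.5,-9.6,-15.9,0,0,0,-1,-5.5,-9.6,-15.9,0,0,0,1,-5.5,-9.6,-15.9,0,0,0,1,-5.5,-9.6,-15.9,0,0,0,1,-5.5,-9.6,-15.9,0,0,0,1,-5.5,-9.6,-15.9,0,0,0,1,-5.5,-9.6,-15.9,0,0,0,1,-5.5,-9.6,-15.9,0,0,0]' --force 20

```text
time_s: 4.03
ee_pos: [0.5112, -0.3127, 0.052]
eef_rot: [2.357, -0.001, -0.523]
force: [-1.0, -0.0, -0.5]
grip_width: 0.0574
```

```bash
python3 t.py 0.516 -0.306 0.06 -30 -45 14; python3 t.py 0.4876 -0.0437 0.16 -10 45 14
```

```text
shift cm [-0.01 -0.18 -0.19] rot [-0.     0.001 -0.001] t 4.0333 q [-0.25  0.7   1.43 -0.77  1.35  0.58] F [-1.  -0.  -0.5] w 0.0574
shift cm [-2.18 27.88  9.81] rot [ 1.482 -0.538  0.274] t 4.0333 q [-0.25  0.7   1.43 -0.77  1.35  0.58] F [-1.  -0.  -0.5] w 0.0574
```

Fingers are still closing (57 mm); I'll let them finish and lift.

Emit:
carry_out --commands '[1,0,0,0,0,0,0,1,0,0,0,0,0,0,1,0,0,0,0,0,0,1,0,0,0,0,0,0,1,0,0,0,0,0,0,1,0,0,2,0,0,0,1,0,0,5,0,0,0,1,0,0,8,0,0,0,1,0,0,11,0,0,0,1,0,0,14,0,0,0,1,0,0,14,0,0,0]' --force 20

```text
time_s: 4.95
ee_pos: [0.5128, -0.3133, 0.1982]
eef_rot: [2.359, -0.009, -0.523]
force: [0.6, -0.6, 0.9]
grip_width: 0.0004
```

```bash
python3 w.py w2.png ; python3 t.py 0.4876 -0.0437 0.20 -10 45 14;  python3 t.py 0.50 -0.15 0.22 -10 0 14
python3 - <<'E'
import numpy as np
P=np.load('wp.npy')
E
```

```text
cam C [ 0.614 -0.136  0.305]
shift cm [-2.28 27.91 -0.49] rot [ 1.482 -0.534  0.278] t 5.0 q [-0.25  0.53  1.34 -0.75  1.54  0.4 ] F [-0.   0.3 -0.9] w 0.0006
shift cm [-1.21 16.3   1.1 ] rot [ 0.742 -0.264  0.333] t 5.0 q [-0.25  0.53  1.34 -0.75  1.54  0.4 ] F [-0.   0.3 -0.9] w 0.0006
```

Run:
```python
from h import *
im,d=viewer.camera('scene'); im2,d2=viewer.camera('wrist')
a=cv2.resize(im[120:420,60:460],(800,600)) 
cv2.imwrite('pics/s2.png',np.hstack([cv2.resize(im,(400,300)),cv2.resize(im2,(400,300))]))
for s in nets.silhouettes('scene','bottle_center')[:2]: P=pts('scene',d,s['region']); print(s['confidence'],s['extent'],np.percentile(P,[2,50,98],axis=0).round(3).tolist())
```

```text
0.57 [163.7, 183.2, 193.0, 250.9] [[0.497, -0.334, -0.0], [0.526, -0.29, 0.074], [0.537, -0.276, 0.148]]
```

View pics/s2.png

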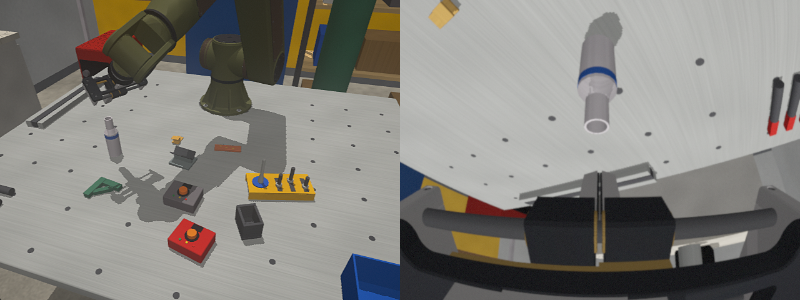

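```bash
cat > bf.py <<'E'
from h import *
from scipy.optimize import least_squares
from scipy.spatial.transform import Rotation as Ro
o=ctrl.get_obs(); i=viewer.camera_info('wrist'); print(o['ee_pos'],i['fx'],i['cx'],i['cy'])
R=Ro.from_euler('xyz',o['eef_rot']).as_matrix()
for s in [0,-.019,-.05,-.078]:
    c=np.array(i['R'])@(o['ee_pos']+R[:,2]*s)+i['t']; th=np.arctan2(np.hypot(*c[:2]),c[2]); u=c[:2]/np.hypot(*c[:2])*th*i['fx']+[i['cx'],i['cy']]; print(s,c.round(3),u.round(0))
for c in ['scene','top','wrist']:
    im,d=viewer.camera(c); P=pts(c,d,d>0)
    for lo,hi,r in [(.02,.09,.024),(.116,.147,.0135)]:
        q=P[(P[:,2]>lo)&(P[:,2]<hi)&(np.hypot(P[:,0]-.515,P[:,1]+.306)<.05)]
        if len(q)>20: print(c,len(q),least_squares(lambda a:np.hypot(q[:,0]-a[0],q[:,1]-a[1])-r,[.515,-.306],loss='soft_l1',f_scale=.002).x.round(4))
E
python3 bf.py
```

```text
[ 0.51072819 -0.31265247  0.19073777] 371.64829954431775 318.9366664830914 243.31694444474053
0 [-0.     0.015  0.23 ] [318. 267.]
-0.019 [-0.     0.019  0.211] [318. 277.]
-0.05 [-0.     0.027  0.181] [318. 298.]
-0.078 [-0.     0.033  0.154] [318. 323.]
scene 570 [ 0.5121 -0.3008]
scene 190 [ 0.5129 -0.3008]
top 223 [ 0.5135 -0.3025]
top 124 [ 0.5127 -0.3014]
wrist 2823 [ 0.5149 -0.3029]
wrist 1731 [ 0.5151 -0.3024]
```

```bash
python3 t.py 0.514 -0.302 0.06 -30 -45 18
```

```text
shift cm [ -0.32  -0.03 -14.35] rot [-0.001 -0.001 -0.001] t 5.3 q [-0.25  0.54  1.34 -0.75  1.54  0.4 ] F [-0.2  1.   0.5] w 0.0005
```

Emit:
carry_out --commands '[-0.7,-0.3,0,0,0,0,0,-0.7,-0.3,0,0,0,0,0,-0.7,-0.3,0,0,0,0,0,-0.7,-0.3,0,0,0,0,0,-0.7,-0.3,0,0,0,0,0,-0.7,-0.3,0,0,0,0,0,-0.7,-0.3,0,0,0,0,0,-0.7,-0.3,0,0,0,0,0,-0.7,-0.3,0,0,0,0,0,-0.7,-0.3,0,0,0,0,0,-0.7,-0.3,0,0,0,0,0,-0.7,-0.3,0,0,0,0,0]' --force 40

```text
time_s: 6.3
ee_pos: [0.5078, -0.3127, 0.1908]
eef_rot: [2.357, 0.001, -0.523]
force: [0.4, -0.4, 0.6]
grip_width: 0.077
```

```bash
python3 t.py 0.514 -0.302 0.06 -30 -45 18
```

```text
shift cm [ -0.02  -0.04 -14.35] rot [-0.001 -0.001 -0.001] t 6.3 q [-0.25  0.53  1.35 -0.75  1.53  0.41] F [ 0.4 -0.4  0.6] w 0.077
```

Emit:
carry_out --commands '[-0.7,0,0,-3.5,0,0,0,-0.7,0,0,-7,0,0,0,-0.7,0,0,-10.5,0,0,0,-0.7,0,0,-13,0,0,0,-0.7,0,0,-14.3,0,0,0,-0.7,0,0,-14.3,0,0,0,1,0,0,-14.3,0,0,0,1,0,0,-14.3,0,0,0,1,0,0,-14.3,0,0,0,1,0,0,-14.3,0,0,0,1,0,0,-14.3,0,0,0,1,0,0,-14.3,0,0,0]' --force 40

```text
time_s: 7.3
ee_pos: [0.508, -0.3127, 0.0483]
eef_rot: [2.357, 0.001, -0.523]
force: [0.2, -0.8, -0.2]
grip_width: 0.0435
```

Emit:
carry_out --commands '[1,0,0,0,0,0,0,1,0,0,0,0,0,0,1,0,0,0,0,0,0]'

```text
time_s: 7.55
ee_pos: [0.5082, -0.3128, 0.0485]
eef_rot: [2.357, 0.0, -0.523]
force: [0.8, 1.4, 1.5]
grip_width: 0.0236
```

```bash
python3 bf.py
python3 - <<'E'
from h import *
im,d=viewer.camera('scene'); im2,d2=viewer.camera('wrist')
cv2.imwrite('pics/s3.png',np.hstack([cv2.resize(im[100:280,80:320],(400,300)),cv2.resize(im2,(400,300))]))
E
```

```text
[ 0.50817773 -0.31277452  0.04851256] 371.64829954431775 318.9366664830914 243.31694444474053
0 [-0.     0.015  0.23 ] [318. 267.]
-0.019 [-0.     0.019  0.211] [318. 277.]
-0.05 [-0.     0.027  0.181] [318. 298.]
-0.078 [-0.     0.033  0.154] [318. 323.]
scene 327 [ 0.511  -0.3004]
scene 83 [ 0.511  -0.2999]
top 192 [ 0.5133 -0.301 ]
top 154 [ 0.5123 -0.3014]
wrist 8389 [ 0.5141 -0.3026]
wrist 1948 [ 0.5137 -0.3037]
```

View pics/s3.png

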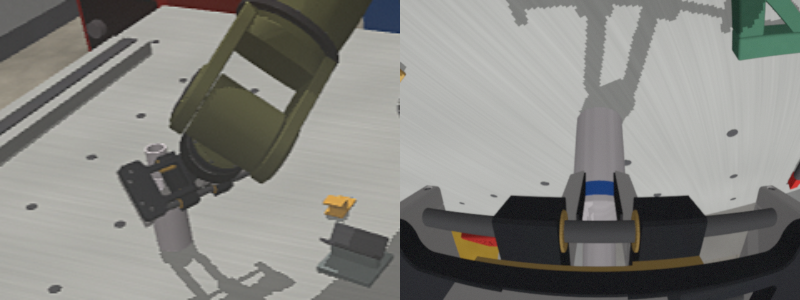

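Run:
```python
from h import *
o=ctrl.get_obs(); print(o['time_s'],o['grip_width'],o['ee_pos'])
im,d=viewer.camera('wrist')
i=viewer.camera_info('wrist')
for r in [180,220,250,262,270,278,290,300,320]:
    print(r,d[r,260:380:6].round(3).tolist())
c=im[150:330,220:420]; cv2.imwrite('pics/w3.png',cv2.resize(c,(800,600)[:2] if 0 else (667,600)))
```

```text
7.8 0.02231825751358774 [ 0.50817621 -0.31270245  0.04849249]
180 [0.23000000417232513, 0.23000000417232513, 0.23199999332427979, 0.2329999953508377, 0.23100000619888306, 0.23000000417232513, 0.22499999403953552, 0.22300000488758087, 0.2199999988079071, 0.21899999678134918, 0.21899999678134918, 0.22100000083446503, 0.22300000488758087, 0.22300000488758087, 0.22699999809265137, 0.2329999953508377, 0.23199999332427979, 0.23100000619888306, 0.2329999953508377, 0.23199999332427979]
220 [0.2709999978542328, 0.27000001072883606, 0.26899999380111694, 0.27000001072883606, 0.21899999678134918, 0.2150000035762787, 0.20900000631809235, 0.20800000429153442, 0.20600000023841858, 0.20399999618530273, 0.20600000023841858, 0.20499999821186066, 0.20600000023841858, 0.20800000429153442, 0.210999995470047, 0.21699999272823334, 0.22599999606609344, 0.27000001072883606, 0.2709999978542328, 0.2680000066757202]
250 [0.30799999833106995, 0.30799999833106995, 0.30799999833106995, 0.3070000112056732, 0.2070000022649765, 0.20200000703334808, 0.1979999989271164, 0.1979999989271164, 0.19599999487400055, 0.195999
[... 2017 characters left out ...]
99942779541, 0.18299999833106995, 0.18000000715255737, 0.1809999942779541, 0.18000000715255737, 0.1809999942779541, 0.1809999942779541, 0.18199999630451202, 0.16500000655651093, 0.15299999713897705, 0.15299999713897705, 0.15399999916553497, 0.15299999713897705, 0.39899998903274536]
320 [0.08100000023841858, 0.1340000033378601, 0.13500000536441803, 0.1340000033378601, 0.13500000536441803, 0.14000000059604645, 0.17800000309944153, 0.17599999904632568, 0.1770000010728836, 0.17599999904632568, 0.17499999701976776, 0.17499999701976776, 0.17599999904632568, 0.1770000010728836, 0.16699999570846558, 0.1379999965429306, 0.1340000033378601, 0.13500000536441803, 0.1340000033378601, 0.08399999886751175]
```

View pics/w3.png

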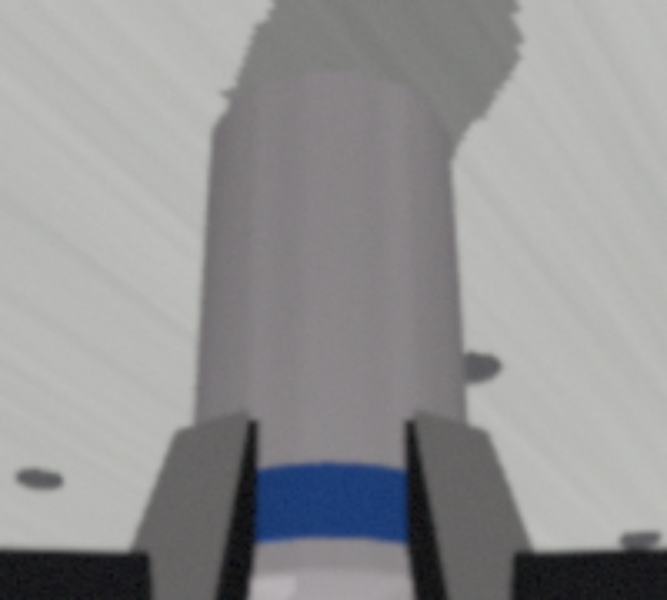

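```bash
cat > tf.py <<'E'
from h import *
from scipy.spatial.transform import Rotation as Ro
o=ctrl.get_obs(); R=Ro.from_euler('xyz',o['eef_rot']).as_matrix()
im,d=viewer.camera('wrist')
m=np.zeros_like(d,bool); m[270:330,262:288]=1; m[270:330,348:380]=1
P=(pts('wrist',d,m)-o['ee_pos'])@R; P=P[(P[:,2]<.02)&(abs(P[:,0])<.03)&(abs(P[:,1])<.03)]
print('wrist finger pts tool frame pct',np.percentile(P,[1,50,99],axis=0).round(3))
print('max z',np.sort(P[:,2])[-20:].round(3))
for c in ['scene','top']:
    im,d=viewer.camera(c); P=(pts(c,d,d>0)-o['ee_pos'])@R
    W=(P@R.T+o['ee_pos'])
    q=P[(abs(P[:,0])<.06)&(abs(P[:,1])<.04)&(P[:,2]>-.15)&(P[:,2]<.03)&(W[:,2]>.02)&(np.hypot(W[:,0]-.514,W[:,1]+.302)>.028)]
    print(c,len(q)); h=np.histogram(q[:,2],bins=np.arange(-.15,.04,.01)); print(list(zip(h[1].round(2),h[0])))
E
python3 tf.py
```

```text
wrist finger pts tool frame pct [[-0.022 -0.01  -0.103]
 [ 0.013 -0.01  -0.081]
 [ 0.023 -0.004 -0.025]]
max z [-0.025 -0.025 -0.024 -0.024 -0.024 -0.024 -0.024 -0.024 -0.024 -0.023
 -0.023 -0.023 -0.022 -0.022 -0.022 -0.022 -0.022 -0.021 -0.02  -0.019]
scene 72
[(np.float64(-0.15), np.int64(44)), (np.float64(-0.14), np.int64(11)), (np.float64(-0.13), np.int64(0)), (np.float64(-0.12), np.int64(0)), (np.float64(-0.11), np.int64(5)), (np.float64(-0.1), np.int64(10)), (np.float64(-0.09), np.int64(1)), (np.float64(-0.08), np.int64(1)), (np.float64(-0.07), np.int64(0)), (np.float64(-0.06), np.int64(0)), (np.float64(-0.05), np.int64(0)), (np.float64(-0.04), np.int64(0)), (np.float64(-0.03), np.int64(0)), (np.float64(-0.02), np.int64(0)), (np.float64(-0.01), np.int64(0)), (np.float64(0.0), np.int64(0)), (np.float64(0.01), np.int64(0)), (np.float64(0.02), np.int64(0))]
top 474
[(np.float64(-0.15), np.int64(107)), (np.float64(-0.14), np.int64(16)), (np.float64(-0.13), np.int64(14)), (np.float64(-0.12), np.int64(19)), (np.float64(-0.11), np.int64(56)), (np.float64(-0.1), np.int64(60)), (np.float64(-0.09), np.int64(57)), (np.float64(-0.08), np.int64(60)), (np.float64(-0.07), np.int64(56)), (np.float64(-0.06), np.int64(26)), (np.float64(-0.05), np.int64(3)), (np.float64(-0.04), np.int64(0)), (np.float64(-0.03), np.int64(0)), (np.float64(-0.02), np.int64(0)), (np.float64(-0.01), np.int64(0)), (np.float64(0.0), np.int64(0)), (np.float64(0.01), np.int64(0)), (np.float64(0.02), np.int64(0))]
```

Run:
```python
from h import *
from scipy.spatial.transform import Rotation as Ro
o=ctrl.get_obs(); R=Ro.from_euler('xyz',o['eef_rot']).as_matrix()
im,d=viewer.camera('wrist'); P=(pts('wrist',d,d>0)-o['ee_pos'])@R
print(o['grip_width'])
for n,m in [('L',(P[:,0]<-.011)&(P[:,0]>-.032)),('R',(P[:,0]>.011)&(P[:,0]<.032))]:
    q=P[m&(P[:,2]>-.11)&(P[:,2]<0)&(abs(P[:,1])<.02)]
    for a in np.arange(-.10,-.01,.006):
        s=q[(q[:,2]>a)&(q[:,2]<a+.006)]; print(n,a.round(3),len(s),'y',np.median(s[:,1]).round(4) if len(s) else '', s[:,0].min().round(3) if len(s) else '',s[:,0].max().round(3) if len(s) else '')
im,d=viewer.camera('top'); P=(pts('top',d,d>0)-o['ee_pos'])@R
q=P[(abs(P[:,0])<.05)&(abs(P[:,1])<.03)&(P[:,2]>-.1)&(P[:,2]<0.0)]
W=q@R.T+o['ee_pos']; q=q[np.hypot(W[:,0]-.514,W[:,1]+.302)>.027]; print(q[np.argsort(-q[:,2])][:25].round(3))
```

```text
0.02219443918562347
L -0.1 162 y -0.0096 -0.02 -0.011
L -0.094 184 y -0.0095 -0.023 -0.011
L -0.088 185 y -0.0097 -0.023 -0.011
L -0.082 157 y -0.0096 -0.023 -0.011
L -0.076 162 y -0.0096 -0.023 -0.011
L -0.07 122 y -0.0097 -0.022 -0.011
L -0.064 111 y -0.0096 -0.022 -0.011
L -0.058 145 y -0.0096 -0.022 -0.011
L -0.052 88 y -0.0097 -0.023 -0.011
L -0.046 37 y -0.0095 -0.018 -0.011
L -0.04 39 y -0.0094 -0.016 -0.011
L -0.034 193 y -0.0109 -0.02 -0.011
L -0.028 214 y -0.0149 -0.022 -0.011
L -0.022 94 y -0.0147 -0.023 -0.016
L -0.016 33 y -0.0171 -0.023 -0.019
L -0.01 7 y -0.0191 -0.023 -0.022
R -0.1 202 y -0.0095 0.011 0.021
R -0.094 245 y -0.0095 0.011 0.024
R -0.088 233 y -0.0096 0.011 0.024
R -0.082 192 y -0.0095 0.011 0.024
R -0.076 214 y -0.0094 0.011 0.023
R -0.07 166 y -0.0096 0.011 0.023
R -0.064 153 y -0.0094 0.011 0.024
R -0.058 190 y -0.0094 0.011 0.023
R -0.052 135 y -0.0094 0.011 0.023
R -0.046 55 y -0.0086 0.011 0.019
R -0.04 64 y -0.0088 0.011 0.016
R -0.034 199 y -0.0116 0.011 0.021
R -0.028 211 y -0.0145 0.011 0.023
R -0.022 105 y -0.0156 0.016 0.023
R -0.016 41 y -0.0157 0.02 0.023
R -0.01 10 y -0.0185 0.022 0.023
[[ 0.01  -0.008 -0.048]
 [ 0.011 -0.005 -0.048]
 [-0.024 -0.005 -0.049]
 [-0.022  0.009 -0.05 ]
 [ 0.01  -0.009 -0.051]
 [-0.023  0.008 -0.051]
 [-0.024 -0.009 -0.051]
 [-0.025  0.004 -0.051]
 [ 0.02   0.009 -0.052]
 [ 0.018  0.008 -0.054]
 [-0.025  0.008 -0.054]
 [-0.025  0.001 -0.054]
 [-0.022  0.011 -0.055]
 [ 0.021  0.01  -0.055]
 [-0.024 -0.01  -0.055]
 [-0.021  0.009 -0.056]
 [-0.023 -0.006 -0.056]
 [-0.023  0.01  -0.056]
 [-0.024  0.006 -0.056]
 [-0.025 -0.003 -0.057]
 [ 0.009 -0.002 -0.057]
 [ 0.01  -0.    -0.057]
 [-0.024 -0.001 -0.057]
 [-0.019  0.009 -0.057]
 [-0.025  0.005 -0.057]]
```

Both cameras put the real fingertips about 48 mm short of the reported TCP along the tool axis. The fingers stopping on a 22 mm chord of the bottle confirms it. I'll add 48 mm to the hold distance and retry.

Emit:
carry_out --commands '[-0.7,0,0,0,0,0,0,-0.7,0,0,0,0,0,0,-0.7,0,0,0,0,0,0,-0.7,0,0,0,0,0,0,-0.7,0,0,0,0,0,0,-0.7,0,0,0,0,0,0,-0.7,0,0,0,0,0,0,-0.7,0,0,0,0,0,0,-0.7,0,0,0,0,0,0]' --force 30

```text
time_s: 8.85
ee_pos: [0.5081, -0.3127, 0.0485]
eef_rot: [2.357, 0.0, -0.523]
force: [-1.2, 0.3, 0.2]
grip_width: 0.0778
```

```bash
python3 bf.py|tail -5; python3 t.py 0.514 -0.302 0.06 -30 -45 65
```

```text
scene 99 [ 0.5123 -0.2996]
top 270 [ 0.5134 -0.3015]
top 134 [ 0.5121 -0.3007]
wrist 9329 [ 0.5143 -0.3023]
wrist 1958 [ 0.5142 -0.3024]
shift cm [-1.71 -2.91 -3.44] rot [-0.001  0.    -0.001] t 9.0 q [-0.25  0.7   1.44 -0.77  1.34  0.59] F [ 0.8  0.5 -0.2] w 0.0799
```

Emit:
carry_out --commands '[-0.7,-0.8,-1.4,-1.7,0,0,0,-0.7,-1.7,-2.9,-3.4,0,0,0,-0.7,-1.7,-2.9,-3.4,0,0,0,1,-1.7,-2.9,-3.4,0,0,0,1,-1.7,-2.9,-3.4,0,0,0,1,-1.7,-2.9,-3.4,0,0,0,1,-1.7,-2.9,-3.4,0,0,0,1,-1.7,-2.9,-3.4,0,0,0,1,-1.7,-2.9,-3.4,0,0,0,1,-1.7,-2.9,-3.4,0,0,0,1,-1.7,-2.9,-3.4,0,0,0,1,-1.7,-2.9,-3.4,0,0,0]' --force 30

```text
time_s: 10.0
ee_pos: [0.4913, -0.3417, 0.0148]
eef_rot: [2.357, -0.0, -0.523]
force: [0.8, 2.3, 3.7]
grip_width: 0.04
```

```bash
python3 t.py 0.514 -0.302 0.06 -30 -45 65; python3 t.py 0.50 -0.16 0.20 -10 45 65; python3 t.py 0.514 -0.302 0.25 -30 -45 65
```

```text
shift cm [-0.03 -0.01 -0.07] rot [-0.     0.    -0.001] t 10.0 q [-0.31  0.74  1.48 -0.81  1.26  0.61] F [0.8 2.3 3.7] w 0.04
shift cm [ 1.67 22.69 13.93] rot [ 1.482 -0.539  0.273] t 10.0 q [-0.31  0.74  1.48 -0.81  1.26  0.61] F [0.8 2.3 3.7] w 0.04
shift cm [-3.000e-02 -1.000e-02  1.893e+01] rot [-0.     0.    -0.001] t 10.0 q [-0.31  0.74  1.48 -0.81  1.26  0.61] F [0.8 2.3 3.7] w 0.04
```

```bash
python3 bf.py
python3 - <<'E'
from h import *
im,d=viewer.camera('scene'); im2,d2=viewer.camera('wrist')
cv2.imwrite('pics/s4.png',np.hstack([cv2.resize(im[100:280,80:320],(400,400)),cv2.resize(im2[120:360,200:440],(400,400))]))
print(ctrl.get_obs()['grip_width'],ctrl.get_obs()['force'])
E
```

```text
[ 0.4913278  -0.3416662   0.01476329] 371.64829954431775 318.9366664830914 243.31694444474053
0 [-0.     0.015  0.23 ] [318. 267.]
-0.019 [-0.     0.019  0.211] [318. 277.]
-0.05 [-0.     0.027  0.181] [318. 298.]
-0.078 [-0.     0.033  0.154] [318. 323.]
scene 235 [ 0.5113 -0.3002]
scene 146 [ 0.5117 -0.3001]
top 266 [ 0.5102 -0.2976]
top 244 [ 0.5262 -0.2875]
wrist 17721 [ 0.5146 -0.3023]
0.04038085625585181 [-0.56413044  1.9371892   5.15199607]
```

View pics/s4.png

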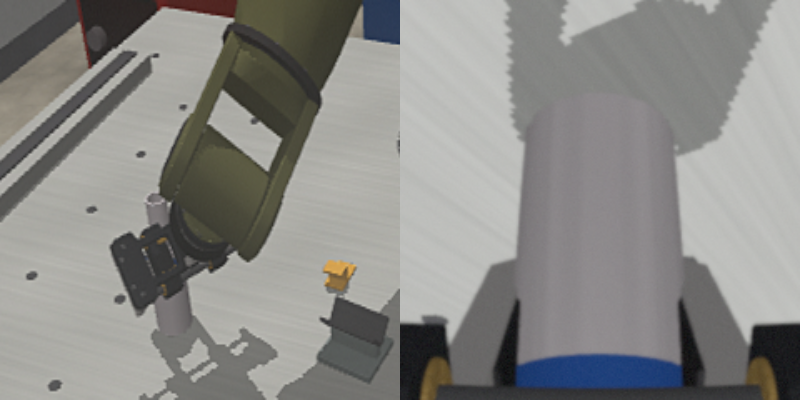

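Run:
```python
from h import *
from scipy.spatial.transform import Rotation as Ro
o=ctrl.get_obs(); R=Ro.from_euler('xyz',o['eef_rot']).as_matrix()
i=viewer.camera_info('wrist'); im,d=viewer.camera('wrist')
m=np.ones_like(d,bool); P=(pts('wrist',d,d>=0)-o['ee_pos'])@R; P=P.reshape(480,640,3)
for r in [272,276,280,284,290,298,306]:
    row=P[r]; 
    print(r,[(c,*(row[c]*1000).round(0).astype(int)) for c in list(range(244,290,4))+list(range(350,396,4))])
```

```text
Traceback (most recent call last):
ValueError: cannot reshape array of size 884868 into shape (480,640,3)
```

Run:
```python
from h import *
from scipy.spatial.transform import Rotation as Ro
o=ctrl.get_obs(); R=Ro.from_euler('xyz',o['eef_rot']).as_matrix()
im,d=viewer.camera('wrist'); d=np.maximum(d,1e-4)
P=((pts('wrist',d,d>0)-o['ee_pos'])@R).reshape(480,640,3)
for r in [272,278,284,292,300]:
    row=P[r]
    print(r,[(c,*[int(v) for v in (row[c]*1000).round(0)]) for c in list(range(250,286,4))+list(range(352,388,4))])
A=P.reshape(-1,3); W=A@R.T+o['ee_pos']
q=W[(W[:,2]>.02)&(W[:,2]<.075)&(abs(W[:,0]-.514)<.035)&(abs(W[:,1]+.302)<.035)]
t=(q-[.514,-.302,0])@R   # x tool component
for a in range(20,75,10):
    s=t[(q[:,2]*1000>a)&(q[:,2]*1000<a+10)]; print(a,len(s),'jaw-x range',np.percentile(s[:,0],[1,99]).round(4))
print(o['grip_width'])
```

```text
272 [(250, -50, 15, 36), (254, -47, 15, 35), (258, -44, 15, 36), (262, -41, 15, 35), (266, -38, 15, 37), (270, -22, -17, -61), (274, -19, -18, -64), (278, -17, -19, -67), (282, -15, -19, -69), (352, 14, -20, -71), (356, 16, -20, -71), (360, 18, -19, -66), (364, 20, -18, -65), (368, 23, -16, -59), (372, 39, 15, 36), (376, 42, 15, 35), (380, 45, 15, 35), (384, 48, 16, 37)]
278 [(250, -51, 22, 41), (254, -49, 22, 43), (258, -29, -10, -49), (262, -27, -10, -49), (266, -26, -9, -47), (270, -22, -15, -63), (274, -19, -16, -67), (278, -17, -17, -70), (282, -15, -18, -71), (352, 14, -19, -74), (356, 16, -18, -71), (360, 18, -17, -70), (364, 20, -17, -68), (368, 23, -14, -62), (372, 26, -10, -49), (376, 28, -10, -49), (380, 30, -10, -49), (384, 49, 22, 43)]
284 [(250, -53, 30, 50), (254, -30, -10, -58), (258, -28, -9, -57), (262, -26, -10, -59), (266, -24, -10, -58), (270, -21, -13, -66), (274, -19, -14, -70), (278, -17, -15, -72), (282, -15, -16, -73), (352, 14, -16, -75), (356, 16, -16, -74), (360, 18, -15, -70), (364, 20, -15, -70), (368, 22, -13, -65), (372, 25, -11, -59), (376, 27, -10, 
[... 370 characters left out ...]
-67), (376, 26, -10, -68), (380, 28, -9, -66), (384, 29, -10, -68)]
300 [(250, -28, -10, -77), (254, -27, -9, -76), (258, -25, -10, -77), (262, -23, -10, -76), (266, -22, -9, -76), (270, -21, -8, -72), (274, -18, -9, -75), (278, -17, -10, -77), (282, -15, -11, -79), (352, 14, -12, -81), (356, 16, -11, -79), (360, 17, -10, -77), (364, 19, -9, -76), (368, 21, -8, -73), (372, 23, -9, -76), (376, 24, -10, -77), (380, 26, -10, -76), (384, 28, -10, -77)]
20 1659 jaw-x range [-0.0216  0.0232]
30 1842 jaw-x range [-0.0217  0.0234]
40 2295 jaw-x range [-0.0295  0.0309]
50 2629 jaw-x range [-0.0299  0.0314]
60 2973 jaw-x range [-0.0306  0.0294]
70 1481 jaw-x range [-0.0259  0.0252]
0.04004286951488545
```

Emit:
carry_out --commands '[1,0,0,0.5,0,0,0,1,0,0,1.5,0,0,0,1,0,0,3,0,0,0,1,0,0,5,0,0,0,1,0,0,7,0,0,0,1,0,0,9,0,0,0,1,0,0,11,0,0,0,1,0,0,13,0,0,0,1,0,0,14,0,0,0,1,0,0,14,0,0,0]'

```text
time_s: 11.18
ee_pos: [0.4921, -0.342, 0.1579]
eef_rot: [2.358, -0.005, -0.523]
force: [0.6, 0.7, -1.5]
grip_width: 0.04
```

```bash
cat > ax.py <<'E'
# fit bottle axis while held/lying: args: hint x y z, axis ax ay az ; cylinder r=24 between -70..15mm
from h import *
import sys
from scipy.optimize import least_squares
a=list(map(float,sys.argv[1:7])); c0=np.array(a[:3]); u0=np.array(a[3:6])/np.linalg.norm(a[3:6])
cams=sys.argv[7:] or ['scene','top','wrist']
e1=np.cross(u0,[.3,.5,.81]); e1/=np.linalg.norm(e1); e2=np.cross(u0,e1)
o=ctrl.get_obs()
for c in cams:
    im,d=viewer.camera(c); P=pts(c,d,d>0)
    L=nets.silhouettes(c,'bottle_center'); 
    if not L: print(c,'none'); continue
    m=cv2.erode(L[0]['region'].astype(np.uint8),np.ones((3,3)))>0
    P=pts(c,d,m)-c0; s=P@u0
    rr=np.linalg.norm(P-np.outer(s,u0),axis=1)
    P=P[(rr<.035)&(abs(s)<.09)]; 
    prof=lambda s:np.where(s<.020,.024,np.where(s<.037,.024-(s-.02)/.017*.0105,.0135))
    def f(q):
        u=u0+q[2]*e1+q[3]*e2; u=u/np.linalg.norm(u); p=P-(q[0]*e1+q[1]*e2+q[4]*u); s=p@u
        return np.linalg.norm(p-np.outer(s,u),axis=1)-prof(s)
    r=least_squares(f,[0]*5,loss='soft_l1',f_scale=.002); q=r.x; u=u0+q[2]*e1+q[3]*e2; u/=np.linalg.norm(u)
    print(c,round(L[0]['confidence'],2),len(P),'ctr',(c0+q[0]*e1+q[1]*e2+q[4]*u).round(4),'u',u.round(3),'rms',np.sqrt(np.mean(r.fun**2)).round(4), 'span',np.percentile((P-(q[0]*e1+q[1]*e2+q[4]*u))@u,[1,99]).round(3))
print(o['grip_width'],o['force'].round(1),o['time_s'])
E
python3 ax.py .514 -.302 .215 0 0 1; python3 t.py 0.514 -0.302 0.20 -30 -45 65
```

```text
scene 0.91 576 ctr [ 0.5121 -0.3001  0.2375] u [0.004 0.009 1.   ] rms 0.0015 span [-0.091  0.055]
top 0.95 617 ctr [ 0.5117 -0.3006  0.2121] u [ 0.009 -0.014  1.   ] rms 0.0024 span [0.008 0.078]
wrist 0.56 18604 ctr [ 0.5141 -0.3026  0.2139] u [0.004 0.003 1.   ] rms 0.0005 span [-0.072  0.037]
0.039950101865397464 [ 0.6  0.7 -1.5] 11.1833
shift cm [ 0.01 -0.02  0.04] rot [-0.001 -0.001 -0.001] t 11.4833 q [-0.31  0.55  1.42 -0.77  1.44  0.43] F [ 0.6  0.2 -1.7] w 0.04
```

```bash
python3 t.py 0.487 -0.049 0.18 -10 45 65
```

```text
shift cm [ 0.41 33.79 -1.96] rot [ 1.482 -0.54   0.272] t 11.4833 q [-0.31  0.55  1.42 -0.77  1.44  0.43] F [ 0.6  0.2 -1.7] w 0.04
```

Emit:
carry_out --commands '[1,0,2,1,0.12,-0.045,0.023,1,0,5,2,0.24,-0.09,0.045,1,0,8,2,0.36,-0.135,0.068,1,0,11,2,0.48,-0.18,0.091,1,0,14,2,0.6,-0.225,0.113,1,0,17,2,0.72,-0.27,0.136,1,0,20,1,0.84,-0.315,0.159,1,0,23,0,0.96,-0.36,0.181,1,0,26,-1,1.08,-0.405,0.204,1,0,29,-1,1.2,-0.45,0.227,1,0.4,31,-2,1.32,-0.48,0.25,1,0.4,33,-2,1.44,-0.525,0.265]'

```text
time_s: 12.48
ee_pos: [0.4949, -0.0107, 0.133]
eef_rot: [-2.45, 0.013, -0.191]
force: [-0.4, 0.6, -2.6]
grip_width: 0.0402
```

```bash
python3 t.py 0.487 -0.049 0.12 -10 45 65
```

```text
shift cm [ 0.    0.69 -5.89] rot [ 0.089 -0.03   0.015] t 12.4833 q [-0.49  0.32  1.76  0.67  1.37 -0.54] F [-0.4  0.6 -2.6] w 0.0402
```

Emit:
carry_out --commands '[1,0,0.7,-2,0.089,-0.03,0.015,1,0,0.7,-4,0.089,-0.03,0.015,1,0,0.7,-5.9,0.089,-0.03,0.015,1,0,0.7,-5.9,0.089,-0.03,0.015,1,0,0.7,-5.9,0.089,-0.03,0.015]'

```text
time_s: 12.9
ee_pos: [0.4946, -0.0035, 0.0736]
eef_rot: [-2.356, 0.002, -0.175]
force: [0.0, 0.4, -0.7]
grip_width: 0.04
```

```bash
python3 ax.py .4844 -.0634 .12 -.1736 -.985 0; python3 t.py 0.487 -0.049 0.06 -10 45 65
python3 - <<'E'
from h import *
im,d=viewer.camera('wrist'); im2,_=viewer.camera('scene')
cv2.imwrite('pics/s5.png',np.hstack([cv2.resize(im2[160:310,180:380],(400,300)),cv2.resize(im,(400,300))]))
P=pts('wrist',d,d>0)
V=P[(P[:,2]>.036)&(P[:,2]<.05)&(abs(P[:,0]-.4877)<.05)&(abs(P[:,1]+.0437)<.06)]; print(len(V),cv2.minAreaRect((V[:,:2]*1000).astype(np.float32)))
E
```

```text
scene 0.83 768 ctr [ 0.4817 -0.0604  0.1172] u [-0.174 -0.985 -0.006] rms 0.0046 span [-0.076  0.068]
top 0.96 1143 ctr [ 0.4843 -0.0629  0.1189] u [-0.174 -0.985 -0.006] rms 0.0019 span [-0.072  0.044]
wrist 0.66 18816 ctr [ 0.4856 -0.0625  0.1198] u [-0.175 -0.985 -0.003] rms 0.0005 span [-0.072  0.037]
0.04001905284807621 [ 0.   0.4 -0.7] 12.9
shift cm [-0.03  0.   -6.08] rot [0.001 0.001 0.   ] t 13.2 q [-0.52  0.44  1.8   0.76  1.31 -0.71] F [ 0.4  0.3 -2.9] w 0.0401
0 ((0.0, 0.0), (0.0, 0.0), 0.0)
```

View pics/s5.png

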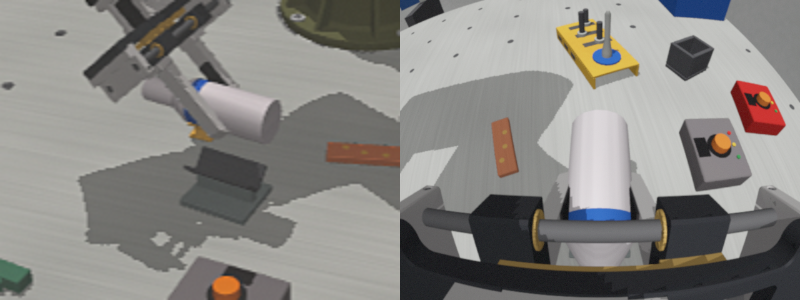

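Bottle is level above the V with its base toward +y. Lowering it.

Emit:
carry_out --commands '[1,0,0,-1.5,0,0,0,1,0,0,-3,0,0,0,1,0,0,-4.2,0,0,0,1,0,0,-5,0,0,0,1,0,0,-5.4,0,0,0,1,0,0,-5.6,0,0,0,1,0,0,-5.8,0,0,0,1,0,0,-5.8,0,0,0,1,0,0,-5.8,0,0,0]'

```text
time_s: 14.05
ee_pos: [0.4955, -0.0036, 0.0183]
eef_rot: [-2.355, -0.002, -0.174]
force: [-6.2, -1.0, 17.1]
grip_width: 0.0412
```

```bash
python3 t.py 0.487 -0.049 0.06 -10 45 65;python3 ax.py .4844 -.0634 .06 -.1736 -.985 0 wrist top
```

```text
shift cm [-0.05 -0.01 -0.43] rot [-0.001  0.002 -0.   ] t 14.05 q [-0.52  0.54  1.82  0.79  1.23 -0.79] F [-6.2 -1.  17.1] w 0.0412
wrist 0.94 18489 ctr [ 0.4896 -0.0415  0.0624] u [-0.17  -0.971 -0.167] rms 0.0022 span [-0.048  0.056]
top 0.71 1009 ctr [ 0.4923 -0.0169  0.0664] u [-0.159 -0.987 -0.015] rms 0.0039 span [-0.028  0.092]
0.04121023607156833 [-6.2 -1.  17.1] 14.05
```

Emit:
carry_out --commands '[1,0,0,0.4,0,0,0,1,-0.2,0,0.4,0,0,0,1,-0.2,0,0,0,0,0,1,-0.2,0,-0.1,0,0,0,1,-0.2,0,-0.1,0,0,0]'

```text
time_s: 14.67
ee_pos: [0.4952, -0.0045, 0.0184]
eef_rot: [-2.355, -0.006, -0.176]
force: [6.1, -3.3, 5.0]
grip_width: 0.0414
```

```bash
python3 - <<'E'
from h import *
from scipy.spatial.transform import Rotation as Ro
for c in ['wrist','top','scene']:
    im,d=viewer.camera(c)
    P=pts(c,d,d>0)-[.4877,-.0437,0]; j=np.array([np.cos(-.1745),np.sin(-.1745),0]); t=np.array([-j[1],j[0],0])
    a=P@j; b=P@t
    s=(a>-.03)&(a<.03)&(b>.042)&(b<.065)&(P[:,2]>.03)&(P[:,2]<.1)
    A,Z=a[s],P[s,2]
    from scipy.optimize import least_squares
    r=least_squares(lambda q:np.hypot(A-q[0],Z-q[1])-.024,[0,.06],loss='soft_l1',f_scale=.001).x if s.sum()>10 else None
    print(c,s.sum(),'base-end axis lateral,z',r)
    for nm,m in [('rim',(P[:,2]>.040)&(P[:,2]<.0475)&(abs(a)<.03)&(abs(a)>.015)&(b<.039)&(b>0))]:
        print(nm,m.sum(),np.percentile(a[m],[2,50,98]) if m.sum() else '', Z.max() if len(Z) else '')
E
python3 t.py 0.487 -0.049 0.06 -10 45 65
```

```text
wrist 1235 base-end axis lateral,z [0.00099633 0.11358139]
rim 0  0.0965327038251355
top 183 base-end axis lateral,z [-0.00039098  0.0694061 ]
rim 0  0.0972983107395707
scene 296 base-end axis lateral,z [-0.00272808  0.06888153]
rim 32 [0.01592309 0.02047705 0.02733218] 0.09445258065899723
shift cm [-0.03  0.08 -0.42] rot [0.    0.006 0.001] t 14.8167 q [-0.52  0.54  1.82  0.79  1.23 -0.8 ] F [ 6.4 -3.   5.4] w 0.0412
```

Emit:
carry_out --commands '[-0.2,0,0,0,0,0,0,-0.3,0,0,0,0,0,0,-0.4,0,0,0,0,0,0,-0.6,0,0,0,0,0,0,-0.6,0,0,0,0,0,0,-0.6,0,0,0,0,0,0]'

```text
time_s: 15.32
ee_pos: [0.4951, -0.0044, 0.0182]
eef_rot: [-2.355, -0.006, -0.176]
force: [-0.5, -0.2, -0.0]
grip_width: 0.0744
```

```bash
python3 ax.py .4844 -.0634 .06 -.1736 -.985 0
python3 - <<'E'
from h import *
im,d=viewer.camera('wrist'); im2,d2=viewer.camera('scene')
cv2.imwrite('pics/s6.png',np.hstack([cv2.resize(im2[180:290,200:350],(400,300)),cv2.resize(im,(400,300))]))
E
```

```text
scene 0.82 777 ctr [ 0.4811 -0.0699  0.0523] u [-0.173 -0.982 -0.078] rms 0.0046 span [-0.087  0.058]
top 0.9 1111 ctr [ 0.4851 -0.0607  0.053 ] u [-0.169 -0.982 -0.086] rms 0.0021 span [-0.074  0.047]
wrist 0.9 17925 ctr [ 0.4862 -0.0612  0.054 ] u [-0.171 -0.981 -0.089] rms 0.0005 span [-0.072  0.037]
0.0744091807472034 [-0.5 -0.2 -0. ] 15.3167
```

View pics/s6.png

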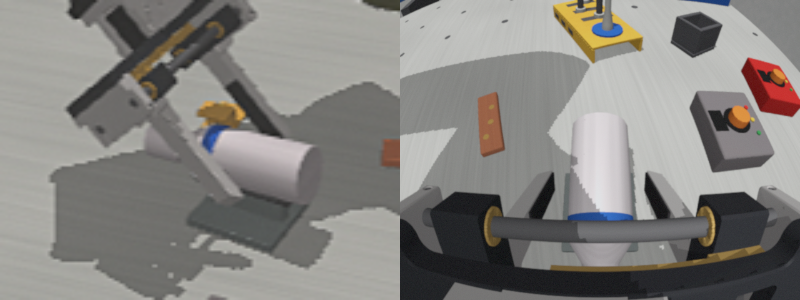

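Emit:
carry_out --commands '[-0.8,-0.3,-1.5,1.5,0,0,0,-0.8,-0.5,-3,3,0,0,0,-0.8,-0.8,-5,5,0,0,0,-0.8,-1.2,-7,7,0,0,0,-0.8,-1.7,-10,10,0,0,0,-0.8,-1.7,-10,12,0,0,0,-0.8,-1.7,-10,12,0,0,0]'

```text
time_s: 16.3
ee_pos: [0.4794, -0.1067, 0.1418]
eef_rot: [-2.358, -0.012, -0.178]
force: [-0.4, -0.0, 0.6]
grip_width: 0.0848
```

```bash
python3 ax.py .4844 -.0634 .06 -.1736 -.985 -.08
python3 - <<'E'
from h import *
for c in ['wrist','top','scene']:
    im,d=viewer.camera(c)
    P=pts(c,d,d>0)-[.4877,-.0437,0]; j=np.array([np.cos(-.1745),np.sin(-.1745),0]); t=np.array([-j[1],j[0],0])
    a=P@j; b=P@t
    for nm,lo,hi in [('rim',.036,.05),('foot',.004,.012)]:
        m=(P[:,2]>lo)&(P[:,2]<hi)&(abs(a)<.042)&(abs(b)<.06)&(abs(a)>(.015 if nm=='rim' else .024))
        if m.sum()>10: print(c,nm,m.sum(),'a',np.percentile(a[m],[2,98]).round(3),'b',np.percentile(b[m],[1,50,99]).round(3),'z',np.percentile(P[m,2],[50,98]).round(4))
E
python3 t.py 0.487 -0.049 0.2 -10 0 65
```

```text
scene 0.68 1039 ctr [ 0.4829 -0.0593  0.053 ] u [-0.172 -0.982 -0.084] rms 0.0041 span [-0.076  0.066]
top 0.62 1312 ctr [ 0.4847 -0.0607  0.0531] u [-0.175 -0.98  -0.089] rms 0.002 span [-0.074  0.07 ]
wrist 0.59 7409 ctr [ 0.4862 -0.0611  0.0541] u [-0.17  -0.981 -0.09 ] rms 0.0006 span [-0.071  0.073]
0.08481914550461425 [-0.4 -0.   0.6] 16.3
wrist rim 14 a [-0.021  0.025] b [-0.05  -0.041 -0.037] z [0.0447 0.0495]
wrist foot 1211 a [-0.033  0.036] b [-0.041 -0.011  0.038] z [0.0086 0.0101]
top foot 284 a [-0.036  0.036] b [-0.042 -0.001  0.057] z [0.0073 0.0116]
scene rim 109 a [0.015 0.022] b [-0.042  0.004  0.058] z [0.0452 0.0494]
scene foot 134 a [0.024 0.035] b [-0.037  0.002  0.042] z [0.0072 0.0094]
shift cm [ 0.89  5.51 -0.28] rot [-0.774  0.142 -0.001] t 16.75 q [-0.7   0.41  1.66  0.66  1.53 -0.71] F [-0.  -1.   0.2] w 0.0847
```

```bash
python3 t.py 0.501 0.03 0.22 -10 -45 60
```

```text
shift cm [1.55 9.23 3.98] rot [-1.547  0.278 -0.003] t 16.75 q [-0.7   0.41  1.66  0.66  1.53 -0.71] F [-0.  -1.   0.2] w 0.0847
```

Emit:
carry_out --commands '[-0.8,0,0,4,-0.12,0.02,0,-0.8,0,0,8,-0.24,0.04,0,-0.8,0,2,12,-0.36,0.06,0,-0.8,1,4,12,-0.48,0.08,0,-0.8,1.5,6,12,-0.6,0.108,0,-0.8,1.5,8,12,-0.72,0.13,0,-0.8,1.5,9.2,12,-0.84,0.151,0,-0.8,1.5,9.2,12,-0.96,0.173,0,-0.8,1.5,9.2,11,-1.08,0.194,0,-0.8,1.5,9.2,10,-1.2,0.216,0,-0.8,1.5,9.2,9,-1.32,0.238,0,-0.8,1.5,9.2,6,-1.44,0.26,-0.003]'

```text
time_s: 17.75
ee_pos: [0.4949, -0.0111, 0.2007]
eef_rot: [2.462, -0.007, -0.173]
force: [1.4, -0.8, 0.0]
grip_width: 0.085
```

```bash
python3 t.py 0.495 -0.005 0.095 -10 -45 60; python3 t.py 0.489 -0.0414 0.0565 -10 -45 60
```

```text
shift cm [ -0.72  -3.57 -14.81] rot [-0.103  0.025 -0.002] t 17.75 q [ 0.27  0.35  1.54 -0.61  1.58  0.54] F [ 1.4 -0.8  0. ] w 0.085
shift cm [ -1.32  -7.21 -18.66] rot [-0.103  0.025 -0.002] t 17.75 q [ 0.27  0.35  1.54 -0.61  1.58  0.54] F [ 1.4 -0.8  0. ] w 0.085
```

Emit:
carry_out --commands '[-0.8,-0.1,-0.5,-3.5,-0.103,0.025,0,-0.8,-0.2,-1,-7,-0.103,0.025,0,-0.8,-0.4,-2,-10.5,-0.103,0.025,0,-0.8,-0.6,-3,-13.5,-0.103,0.025,0,-0.8,-0.9,-4.8,-16,-0.103,0.025,0,-0.8,-1.1,-6,-17.4,-0.103,0.025,0,-0.8,-1.3,-7.2,-18.6,-0.103,0.025,0,-0.8,-1.3,-7.2,-18.6,-0.103,0.025,0,1,-1.3,-7.2,-18.6,-0.103,0.025,0,1,-1.3,-7.2,-18.6,-0.103,0.025,0,1,-1.3,-7.2,-18.6,-0.103,0.025,0,1,-1.3,-7.2,-18.6,-0.103,0.025,0]' --force 20

```text
time_s: 18.75
ee_pos: [0.4825, -0.0825, 0.0154]
eef_rot: [2.356, -0.001, -0.172]
force: [-0.9, -0.4, 0.7]
grip_width: 0.0614
```

Emit:
carry_out --commands '[1,0,0,0,0,0,0,1,0,0,0,0,0,0,1,0,0,0,0,0,0,1,0,0,0,0,0,0,1,0,0,0,0,0,0]'

```text
time_s: 19.17
ee_pos: [0.4818, -0.0821, 0.0156]
eef_rot: [2.356, -0.0, -0.173]
force: [-6.0, 5.5, 5.4]
grip_width: 0.043
```

```bash
python3 t.py 0.489 -0.0414 0.0565 -10 -45 60; python3 ax.py .4844 -.0634 .06 -.1736 -.985 -.08
```

```text
shift cm [-0.01 -0.11 -0.15] rot [ 0.     0.    -0.002] t 19.1667 q [ 0.18  0.6   1.73 -0.77  1.26  0.77] F [-6.   5.5  5.4] w 0.043
scene 0.93 403 ctr [ 0.4832 -0.0584  0.0532] u [-0.17  -0.981 -0.094] rms 0.0014 span [-0.043  0.072]
top 0.63 1081 ctr [ 0.4847 -0.061   0.0531] u [-0.17  -0.981 -0.09 ] rms 0.0019 span [-0.063  0.071]
wrist 0.89 16123 ctr [0.5044 0.0461 0.051 ] u [-0.149 -0.908  0.392] rms 0.0049 span [0.026 0.097]
0.04296338820897152 [-6.   5.5  5.4] 19.1667
```

```bash
python3 t.py 0.486 -0.0532 0.075 -10 -50 60;python3 t.py 0.486 -0.0532 0.061 -10 -50 60
```

```text
shift cm [-0.37 -1.63  2.08] rot [-0.086  0.015 -0.002] t 19.4667 q [ 0.18  0.6   1.73 -0.77  1.26  0.77] F [-5.6  5.   5.4] w 0.0426
shift cm [-0.37 -1.63  0.68] rot [-0.086  0.015 -0.002] t 19.4667 q [ 0.18  0.6   1.73 -0.77  1.26  0.77] F [-5.6  5.   5.4] w 0.0426
```

Emit:
carry_out --commands '[1,0,0,1,0,0,0,1,0,0,2,-0.04,0.007,0,1,-0.2,-0.8,2.1,-0.086,0.015,0,1,-0.4,-1.6,2.1,-0.086,0.015,0,1,-0.4,-1.6,2.1,-0.086,0.015,0,1,-0.4,-1.6,2.1,-0.086,0.015,0]'

```text
time_s: 19.97
ee_pos: [0.4775, -0.0984, 0.0364]
eef_rot: [2.27, 0.0, -0.173]
force: [1.1, 0.4, -2.1]
grip_width: 0.0404
```

```bash
python3 t.py 0.486 -0.0532 0.061 -10 -50 60;python3 ax.py .4824 -.075 .075 -.1736 -.985 0 scene top
```

```text
shift cm [ 0.05 -0.01 -1.4 ] rot [-0.001  0.    -0.001] t 19.9667 q [ 0.19  0.59  1.73 -0.83  1.32  0.79] F [ 1.1  0.4 -2.1] w 0.0404
scene 0.89 409 ctr [ 0.4792 -0.0725  0.0659] u [-0.168 -0.985 -0.038] rms 0.0014 span [-0.05   0.067]
top 0.91 1164 ctr [ 0.4814 -0.0737  0.0662] u [-0.17  -0.985 -0.029] rms 0.0019 span [-0.068  0.071]
0.0403871714949524 [ 1.1  0.4 -2.1] 19.9667
```

Emit:
carry_out --commands '[1,0,0,-0.1,-0.033,0.006,0,1,0,0,-0.3,-0.033,0.006,0,1,0,0,-0.5,-0.033,0.006,0,1,0,0,-0.6,-0.033,0.006,0,1,0,0,-0.6,-0.033,0.006,0]'

```text
time_s: 20.58
ee_pos: [0.4779, -0.098, 0.0304]
eef_rot: [2.236, -0.0, -0.173]
force: [0.2, 0.0, -1.7]
grip_width: 0.0405
```

```bash
python3 ax.py .4824 -.075 .06 -.1736 -.985 0 scene top
```

```text
scene 0.89 429 ctr [ 0.4797 -0.0704  0.0582] u [-0.166 -0.985 -0.038] rms 0.0014 span [-0.05   0.069]
top 0.88 1148 ctr [ 0.4815 -0.0728  0.0585] u [-0.169 -0.985 -0.023] rms 0.002 span [-0.071  0.07 ]
0.0404790743381864 [ 0.2  0.  -1.7] 20.5833
```

Emit:
carry_out --commands '[1,0,0,-0.1,0,0,0,1,0,0,-0.2,0,0,0,1,0,0,-0.3,0,0,0,1,0,0,-0.3,0,0,0]'

```text
time_s: 21.12
ee_pos: [0.4782, -0.0982, 0.028]
eef_rot: [2.236, -0.001, -0.173]
force: [2.5, -1.6, 0.8]
grip_width: 0.0402
```

Contact is just starting; I'll open.

Emit:
carry_out --commands '[-0.1,0,0,-0.1,0,0,0,-0.3,0,0,-0.1,0,0,0,-0.5,0,0,-0.1,0,0,0,-0.6,0,0,-0.1,0,0,0,-0.6,0,0,-0.1,0,0,0,-0.6,0,0,-0.1,0,0,0,-0.6,0,0,-0.1,0,0,0]'

```text
time_s: 21.7
ee_pos: [0.4782, -0.0981, 0.027]
eef_rot: [2.236, -0.001, -0.173]
force: [-0.1, -0.2, -0.2]
grip_width: 0.075
```

```bash
python3 ax.py .4824 -.075 .06 -.1736 -.985 0;  python3 t.py 0.486 -0.0532 0.061 -10 -50 60
python3 - <<'E'
from h import *
im,d=viewer.camera('wrist'); im2,d2=viewer.camera('scene')
cv2.imwrite('pics/s7.png',np.hstack([cv2.resize(im2[180:290,200:350],(400,300)),cv2.resize(im,(400,300))]))
E
```

```text
scene 0.87 443 ctr [ 0.4809 -0.0704  0.0531] u [-0.167 -0.982 -0.091] rms 0.0014 span [-0.049  0.069]
top 0.82 1271 ctr [ 0.4829 -0.072   0.053 ] u [-0.172 -0.981 -0.089] rms 0.0019 span [-0.071  0.07 ]
wrist 0.63 15190 ctr [ 26.4994 109.556  -80.278 ] u [-0.188 -0.792  0.581] rms 0.0053 span [138.308 138.38 ]
0.07504658018925078 [-0.1 -0.2 -0.2] 21.7
shift cm [-0.02 -0.03 -0.45] rot [ 0.033 -0.005 -0.002] t 22.0 q [ 0.2   0.63  1.72 -0.85  1.33  0.83] F [ 0.2 -0.2  0.1] w 0.0753
```

View pics/s7.png

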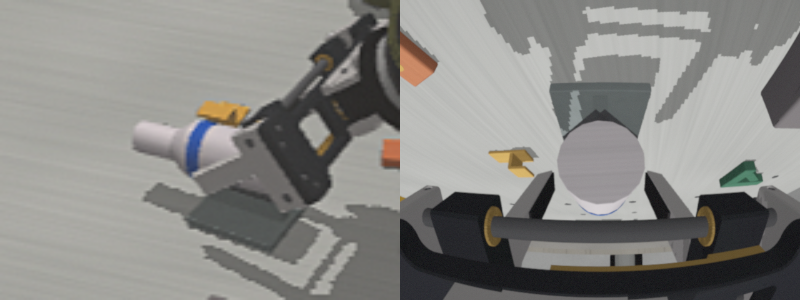

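```bash
python3 t.py 0.4858 -0.0516 0.0555 -10 -52 64
```

```text
shift cm [-0.12 -0.31 -1.09] rot [-0.002  0.001 -0.002] t 22.1 q [ 0.2   0.63  1.72 -0.85  1.33  0.83] F [-1.4 -0.1 -0.3] w 0.0751
```

Emit:
carry_out --commands '[-0.6,-0.1,-0.2,-0.5,0,0,0,-0.6,-0.1,-0.3,-1.1,0,0,0,-0.6,-0.1,-0.3,-1.1,0,0,0,1,-0.1,-0.3,-1.1,0,0,0,1,-0.1,-0.3,-1.1,0,0,0,1,-0.1,-0.3,-1.1,0,0,0,1,-0.1,-0.3,-1.1,0,0,0,1,-0.1,-0.3,-1.1,0,0,0,1,-0.1,-0.3,-1.1,0,0,0,1,-0.1,-0.3,-1.1,0,0,0,1,-0.1,-0.3,-1.1,0,0,0,1,-0.1,-0.3,-1.1,0,0,0]' --force 30

```text
time_s: 23.1
ee_pos: [0.4785, -0.1013, 0.0162]
eef_rot: [2.237, -0.003, -0.171]
force: [7.7, -4.5, -4.3]
grip_width: 0.0429
```

Emit:
carry_out --commands '[1,0,0,0.5,0,0,0,1,0,0,1.5,0,0,0,1,0,0,3,0,0,0,1,0,0,5,0,0,0,1,0,0,8,0,0,0,1,0,0,11,0,0,0,1,0,0,14,0,0,0,1,0,0,16,0,0,0,1,0,0,16,0,0,0]'

```text
time_s: 23.85
ee_pos: [0.4797, -0.101, 0.1798]
eef_rot: [2.239, -0.009, -0.171]
force: [0.6, 0.1, -2.2]
grip_width: 0.0399
```

```bash
python3 ax.py .482 -.072 .213 -.1736 -.98 -.09;python3 t.py 0.4858 -0.0516 0.2155 -10 -52 64
```

```text
scene 0.57 569 ctr [ 0.4824 -0.0684  0.2077] u [-0.162 -0.979 -0.121] rms 0.0012 span [-0.054  0.072]
top 0.78 1481 ctr [ 0.4826 -0.0713  0.2033] u [-0.162 -0.98  -0.114] rms 0.0016 span [-0.069  0.07 ]
wrist 0.64 15948 ctr [0.5007 0.0359 0.2006] u [-0.112 -0.899  0.423] rms 0.0048 span [0.025 0.082]
0.039935853023056855 [ 0.6  0.1 -2.2] 23.85
shift cm [-0.09  0.01  0.13] rot [-0.002  0.001 -0.003] t 24.15 q [ 0.19  0.39  1.67 -0.83  1.53  0.6 ] F [ 0.   0.8 -2.3] w 0.04
```

```bash
python3 t.py 0.53 0.12 0.31 -10 31.2 64
```

```text
shift cm [ 5.78 25.4   8.05] rot [ 1.429 -0.249 -0.002] t 24.15 q [ 0.19  0.39  1.67 -0.83  1.53  0.6 ] F [ 0.   0.8 -2.3] w 0.04
```

Emit:
carry_out --commands '[1,0,1,2,0.1,-0.018,0,1,0.5,2,4,0.22,-0.038,0,1,1,4,6,0.34,-0.059,0,1,1.5,6,8,0.46,-0.08,0,1,2,8,8,0.58,-0.101,0,1,2.5,11,8,0.7,-0.122,0,1,3,14,8,0.82,-0.143,0,1,4,17,8,0.94,-0.164,0,1,4.5,20,8,1.06,-0.185,0,1,5,22,8,1.18,-0.206,0,1,5.5,24,8,1.3,-0.226,0,1,5.8,25.4,8,1.41,-0.246,0]'

```text
time_s: 25.15
ee_pos: [0.5364, 0.1536, 0.2545]
eef_rot: [-2.61, -0.001, -0.174]
force: [-0.4, 1.0, -1.7]
grip_width: 0.0403
```

Emit:
carry_out --commands '[1,0,0,0,0.02,-0.003,0,1,0,0,0,0.02,-0.003,0,1,0,0,0,0.02,-0.003,0]'

```text
time_s: 25.4
ee_pos: [0.5363, 0.1531, 0.2535]
eef_rot: [-2.592, 0.001, -0.175]
force: [-0.2, -0.5, -2.5]
grip_width: 0.0397
```

```bash
python3 t.py 0.53 0.12 0.31 -10 31.2 64; python3 ax.py .53 .12 .295 0 0 -1
```

```text
shift cm [-0.06 -0.04  0.18] rot [-0.005 -0.     0.   ] t 25.4 q [-0.08  0.18  1.58  0.56  1.37 -0.02] F [-0.2 -0.5 -2.5] w 0.0397
scene 0.95 1536 ctr [0.5299 0.1309 0.2859] u [ 0.007 -0.012 -1.   ] rms 0.0042 span [-0.075  0.07 ]
top 0.92 720 ctr [-1.2693 97.8956  0.2328] u [-0.018  1.    -0.001] rms 0.0031 span [-97.804 -97.762]
wrist 0.87 16275 ctr [ 6.1154 31.7615  1.0231] u [-0.174 -0.985 -0.021] rms 0.0069 span [32.105 32.151]
0.039687820044987984 [-0.2 -0.5 -2.5] 25.4
```

Emit:
carry_out --commands '[1,0.5,3,0,0,0,0,1,1,6,0,0,0,0,1,1.5,9,0,0,0,0,1,1.8,10.5,-1,0,0,0,1,1.8,10.5,-3,0,0,0,1,1.8,10.5,-5,0,0,0,1,1.8,10.5,-5,0,0,0,1,1.8,10.5,-5,0,0,0]'

```text
time_s: 26.37
ee_pos: [0.5542, 0.259, 0.2045]
eef_rot: [-2.591, 0.0, -0.174]
force: [-0.8, -0.1, -1.2]
grip_width: 0.0397
```

```bash
cat > al.py <<'E'
from h import *
from scipy.optimize import least_squares
o=ctrl.get_obs(); print(o['ee_pos'].round(4),o['force'].round(1),o['grip_width'].round(4),o['time_s'])
def circ(q,r,x0): return least_squares(lambda a:np.hypot(q[:,0]-a[0],q[:,1]-a[1])-r,x0,loss='soft_l1',f_scale=.001).x.round(4)
for c in ['scene','top','wrist']:
    im,d=viewer.camera(c); P=pts(c,d,d>0)
    P=P[np.hypot(P[:,0]-.549,P[:,1]-.2355)<.04]
    h=np.hypot(P[:,0]-.549,P[:,1]-.2355)
    for nm,lo,hi,r,m in [('pin',.075,.12,.005,.015)]+[(f'z{z}',z/1000,z/1000+.01,0,.03) for z in range(130,330,10)]:
        q=P[(P[:,2]>lo)&(P[:,2]<hi)&(h<m)]
        if len(q)<12: continue
        if nm=='pin': print(c,nm,len(q),circ(q,r,[.549,.2355])); continue
        R_=[]
        for r in (.0135,.024):
            f=least_squares(lambda a:np.hypot(q[:,0]-a[0],q[:,1]-a[1])-r,[.549,.2355],loss='soft_l1',f_scale=.001); R_.append((r,f.x.round(4).tolist(),round(float(np.median(abs(f.fun))),4)))
        print(c,nm,len(q),min(R_,key=lambda a:a[2]))
    print(c,'top z',np.percentile(P[:,2],99).round(4))
E
python3 al.py
```

```text
Traceback (most recent call last):
  File "al.py", line 3, in <module>
    o=ctrl.get_obs(); print(o['ee_pos'].round(4),o['force'].round(1),o['grip_width'].round(4),o['time_s'])
                                                                     ^^^^^^^^^^^^^^^^^^^^^
AttributeError: 'float' object has no attribute 'round'
```

```bash
sed -i "s/o\['grip_width'\].round(4)/o['grip_width']/" al.py; sed -i "/print(c,'top z'/a\    cv2.imwrite(f'pics/al_{c}.png',im)" al.py; python3 al.py
python3 - <<'E'
import cv2,numpy as np
a=cv2.imread('pics/al_scene.png')[150:310,340:500]; b=cv2.imread('pics/al_wrist.png')
cv2.imwrite('pics/s8.png',np.hstack([cv2.resize(a,(400,400)),cv2.resize(b,(400,400))]))
E
```

```text
[0.5542 0.259  0.2045] [-0.8 -0.1 -1.2] 0.039705508822467345 26.3667
scene pin 101 [0.5481 0.2363]
scene z160 59 (0.0135, [0.5479, 0.236], 0.0007)
scene z170 75 (0.0135, [0.5479, 0.2361], 0.0007)
scene z180 74 (0.0135, [0.5478, 0.2362], 0.0006)
scene z190 70 (0.0135, [0.5483, 0.2361], 0.0008)
scene z200 42 (0.0135, [0.5521, 0.2361], 0.0013)
scene z210 91 (0.024, [0.5468, 0.2365], 0.0008)
scene z220 141 (0.024, [0.5482, 0.2367], 0.0005)
scene z230 129 (0.024, [0.5481, 0.2366], 0.0006)
scene z240 88 (0.024, [0.5517, 0.2336], 0.0016)
scene z250 96 (0.024, [0.5488, 0.236], 0.0011)
scene z260 123 (0.024, [0.5485, 0.236], 0.001)
scene z270 135 (0.024, [0.548, 0.2366], 0.0008)
scene z280 168 (0.024, [0.5478, 0.2372], 0.0008)
scene z290 173 (0.024, [0.5476, 0.2375], 0.0006)
scene z300 177 (0.024, [0.5474, 0.2379], 0.0007)
scene z310 321 (0.0135, [0.5498, 0.2376], 0.0053)
scene top z 0.3509
top z250 14 (0.024, [0.5467, 0.2347], 0.0018)
top z260 27 (0.024, [0.5487, 0.2356], 0.0012)
top z270 24 (0.024, [0.5513, 0.2351], 0.0005)
top z280 13 (0.024, [0.5503, 0.2323], 0.0006)
top z300 61 (0.0135, [0.5421, 0.2334], 0.0036)
top z310 628 (0.0135, [0.5502, 0.2356], 0.0051)
top top z 0.3564
wrist z220 21 (0.024, [0.5514, 0.2342], 0.0002)
wrist z230 136 (0.024, [0.5515, 0.2346], 0.0002)
wrist z240 44 (0.024, [0.5515, 0.235], 0.0001)
wrist z250 65 (0.024, [0.5514, 0.2351], 0.0001)
wrist z260 157 (0.024, [0.5501, 0.2345], 0.0012)
wrist z270 328 (0.024, [0.5469, 0.2344], 0.002)
wrist z280 627 (0.024, [0.5495, 0.2312], 0.0018)
wrist z290 445 (0.024, [0.5457, 0.2339], 0.0014)
wrist z300 169 (0.024, [0.5505, 0.2356], 0.0002)
wrist z310 15994 (0.0135, [0.5508, 0.2344], 0.0051)
wrist top z 0.3601
```

View pics/s8.png

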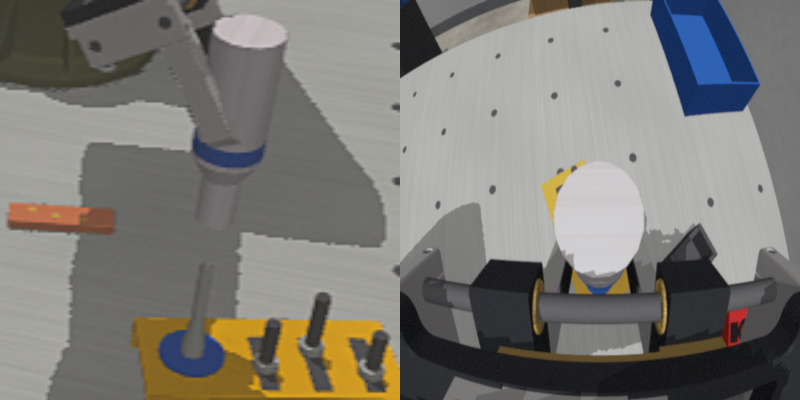

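The scene camera gives the neck at (0.548, 0.236) and the pin at (0.548, 0.236), so they are aligned and the tilt is under 1°. Lowering.

Emit:
carry_out --commands '[1,0,0,-1,0,0,0,1,0,0,-2,0,0,0,1,0,0,-3,0,0,0,1,0,0,-4,0,0,0,1,0,0,-5,0,0,0,1,0,0,-6,0,0,0,1,0,0,-7,0,0,0,1,0,0,-7.5,0,0,0,1,0,0,-7.5,0,0,0]'

```text
time_s: 27.27
ee_pos: [0.5545, 0.2587, 0.1297]
eef_rot: [-2.591, -0.001, -0.174]
force: [0.1, 0.1, -2.0]
grip_width: 0.0399
```

```bash
python3 al.py | grep -v wrist
```

```text
[0.5545 0.2587 0.1297] [ 0.1  0.1 -2. ] 0.03989758335294222 27.2667
scene pin 214 [0.5574 0.2361]
scene z130 35 (0.0135, [0.5553, 0.2373], 0.001)
scene z140 110 (0.024, [0.5482, 0.2369], 0.0006)
scene z150 123 (0.024, [0.5483, 0.2366], 0.0006)
scene z160 79 (0.024, [0.5488, 0.2358], 0.0007)
scene z170 70 (0.024, [0.5493, 0.2352], 0.0009)
scene z180 89 (0.024, [0.5487, 0.2357], 0.0009)
scene z190 114 (0.024, [0.548, 0.2367], 0.0008)
scene z200 126 (0.024, [0.5481, 0.2366], 0.0009)
scene z210 147 (0.024, [0.5479, 0.2372], 0.0007)
scene z220 149 (0.024, [0.5477, 0.2374], 0.0006)
scene z230 409 (0.024, [0.5473, 0.2374], 0.005)
scene top z 0.2773
top z170 13 (0.024, [0.5465, 0.2345], 0.0014)
top z180 24 (0.024, [0.5484, 0.2357], 0.0009)
top z190 22 (0.024, [0.5497, 0.2353], 0.0008)
top z200 12 (0.024, [0.5509, 0.2349], 0.0004)
top z210 12 (0.024, [0.5508, 0.2321], 0.0011)
top z220 12 (0.024, [0.5505, 0.236], 0.0002)
top z230 542 (0.0135, [0.5496, 0.2354], 0.0054)
top z240 48 (0.0135, [0.5493, 0.2336], 0.0037)
top top z 0.2806
```

Emit:
carry_out --commands '[1,0,0,-1,0,0,0,1,0,0,-2,0,0,0,1,0,0,-3,0,0,0,1,0,0,-3.6,0,0,0,1,0,0,-4.2,0,0,0,1,0,0,-4.5,0,0,0,1,0,0,-4.5,0,0,0]'

```text
time_s: 28.0
ee_pos: [0.555, 0.2588, 0.0859]
eef_rot: [-2.59, -0.003, -0.174]
force: [0.1, 0.8, -2.1]
grip_width: 0.0402
```

```bash
cat > bz.py <<'E'
from h import *
o=ctrl.get_obs(); print(o['ee_pos'].round(4),o['force'].round(1),o['moment'].round(2),o['grip_width'],o['time_s'])
for c in ['scene','top','wrist']:
    im,d=viewer.camera(c); P=pts(c,d,d>0); h=np.hypot(P[:,0]-.549,P[:,1]-.2355)
    q=P[(h<.018)&(P[:,2]>.17)&(P[:,2]<.26)]
    if len(q)<20: continue
    A=np.c_[q[:,:2]-[.549,.2355],np.ones(len(q))]
    w=np.ones(len(q),bool)
    for _ in range(4):
        s=np.linalg.lstsq(A[w],q[w,2],rcond=None)[0]; w=abs(A@s-q[:,2])<.003
    print(c,w.sum(),'base z',s[2].round(4),'slope',s[:2].round(3))
E
python3 bz.py
```

```text
[0.555  0.2588 0.0859] [ 0.1  0.8 -2.1] [-0.5   0.15 -0.01] 0.04023569703717853 28.0
scene 183 base z 0.1926 slope [ 0.001 -0.008]
top 270 base z 0.1933 slope [ 0.014 -0.027]
wrist 9318 base z 0.195 slope [ 0.008 -0.011]
```

Emit:
carry_out --commands '[1,0,0,-0.3,0,0,0,1,0,0,-0.5,0,0,0,1,0,0,-0.7,0,0,0,1,0,0,-0.85,0,0,0,1,0,0,-0.95,0,0,0,1,0,0,-0.95,0,0,0]'

```text
time_s: 28.65
ee_pos: [0.5555, 0.2589, 0.0774]
eef_rot: [-2.59, -0.004, -0.174]
force: [0.2, -0.9, -2.7]
grip_width: 0.0393
```

```bash
python3 bz.py
```

```text
[0.5555 0.2589 0.0774] [ 0.2 -0.9 -2.7] [-0.49  0.18 -0.  ] 0.0393475029697921 28.65
scene 189 base z 0.1841 slope [ 0.005 -0.003]
top 276 base z 0.1844 slope [ 0.007 -0.014]
wrist 9314 base z 0.1856 slope [ 0.008 -0.012]
```

Base is at about 0.1845 and still unloaded. I'll continue gently until contact.

Emit:
carry_out --commands '[1,0,0,-0.1,0,0,0,1,0,0,-0.15,0,0,0,1,0,0,-0.2,0,0,0,1,0,0,-0.2,0,0,0]'

```text
time_s: 29.13
ee_pos: [0.556, 0.2591, 0.0766]
eef_rot: [-2.588, -0.005, -0.174]
force: [-2.3, -0.4, 4.3]
grip_width: 0.0401
```

```bash
python3 bz.py
```

```text
[0.556  0.2591 0.0766] [-2.3 -0.4  4.3] [0.09 0.41 0.17] 0.04005538227102584 29.1333
scene 185 base z 0.1833 slope [ 0.001 -0.019]
top 260 base z 0.1835 slope [-0.01  -0.019]
wrist 9342 base z 0.1845 slope [ 0.005 -0.013]
```

Emit:
carry_out --commands '[0,0,0,0,0,0,0,-0.1,0,0,0,0,0,0,-0.2,0,0,0,0,0,0,-0.4,0,0,0,0,0,0,-0.7,0,0,0,0,0,0,-0.7,0,0,0,0,0,0,-0.7,0,0,0,0,0,0]'

```text
time_s: 29.87
ee_pos: [0.556, 0.2591, 0.0765]
eef_rot: [-2.589, -0.005, -0.174]
force: [0.5, 0.8, -0.0]
grip_width: 0.0784
```

```bash
python3 bz.py; python3 t.py .549 .2355 .2 -10 31.5 64
```

```text
[0.556  0.2591 0.0765] [ 0.5  0.8 -0. ] [-0.26  0.13 -0.04] 0.07836917791581813 29.8667
scene 185 base z 0.1832 slope [0.002 0.006]
top 265 base z 0.1835 slope [ 0.032 -0.032]
wrist 9371 base z 0.1845 slope [-0.001  0.004]
shift cm [-0.12  0.93  6.89] rot [-0.002  0.006 -0.   ] t 30.0167 q [ 0.12  0.42  1.7   0.66  0.96 -0.08] F [-0.   0.4 -0. ] w 0.0798
```

Bottle is home and upright. Retreating.

Emit:
carry_out --commands '[-0.7,-0.1,-0.8,1.3,0,0,0,-0.7,-0.3,-1.8,3,0,0,0,-0.7,-0.6,-3.4,5.7,0,0,0,-0.7,-0.9,-5.1,8.6,0,0,0,-0.7,-1.2,-7.1,12,0,0,0,-0.7,-1.5,-9,15,0,0,0,0,-1.5,-9,15,0,0,0,0,-1.5,-9,15,0,0,0]'

```text
time_s: 30.68
ee_pos: [0.5416, 0.1684, 0.2279]
eef_rot: [-2.588, -0.008, -0.176]
force: [-0.0, -1.0, -0.8]
grip_width: 0.0701
```

```bash
python3 bz.py; python3 t.py .665 .021 .15 0 0 48
```

```text
[0.5416 0.1684 0.2279] [-0.  -1.  -0.8] [-0.26  0.12 -0.02] 0.07011301570057536 30.6833
scene 188 base z 0.1833 slope [-0.002 -0.002]
top 271 base z 0.1836 slope [-0.013 -0.014]
wrist 1495 base z 0.1842 slope [0.002 0.001]
shift cm [ 12.45 -14.86 -12.32] rot [-0.551  0.051  0.168] t 30.8333 q [-0.05  0.2   1.61  0.57  1.3  -0.03] F [-0.7  0.4  0.9] w 0.0581
```

Emit:
carry_out --commands '[1,2,-3,0,-0.1,0.01,0.03,1,4,-6,0,-0.2,0.02,0.06,1,6,-9,-3,-0.3,0.03,0.09,1,8,-12,-6,-0.4,0.04,0.12,1,10,-14.9,-9,-0.551,0.051,0.168,1,12.4,-14.9,-12.3,-0.551,0.051,0.168,1,12.4,-14.9,-12.3,-0.551,0.051,0.168,1,12.4,-14.9,-12.3,-0.551,0.051,0.168,1,12.4,-14.9,-12.3,-0.551,0.051,0.168,1,12.4,-14.9,-12.3,-0.551,0.051,0.168,1,12.4,-14.9,-12.3,-0.551,0.051,0.168,1,12.4,-14.9,-12.3,-0.551,0.051,0.168]' --force 20

```text
time_s: 31.83
ee_pos: [0.6646, 0.0207, 0.1041]
eef_rot: [-3.141, -0.003, -0.0]
force: [0.3, 0.5, 0.5]
grip_width: 0.0005
```

```bash
cat > ky.py <<'E'
from h import *
from scipy.spatial.transform import Rotation as Ro
o=ctrl.get_obs(); R=Ro.from_euler('xyz',o['eef_rot']).as_matrix(); print(o['ee_pos'].round(4),o['force'].round(2),o['grip_width'],o['time_s'])
for c in ['wrist','top','scene']:
    im,d=viewer.camera(c); m=(im[...,2]>150)&(im[...,1]<im[...,2]*.75)&(im[...,0]<im[...,2]*.5)
    P=pts(c,d,m); k=P[(np.hypot(P[:,0]-.6655,P[:,1]-.0205)<.022)&(P[:,2]>.043)&(P[:,2]<.056)]
    if len(k)>10: print(c,'key',len(k),k.mean(0).round(4),'mid',((k.min(0)+k.max(0))/2).round(4),'zmed',np.median(k[:,2]).round(4))
    P=pts(c,d,d>0); q=(P-o['ee_pos'])@R; f=(abs(q[:,0])<.03)&(abs(q[:,1])<.012)&(q[:,2]<-.03)&(q[:,2]>-.1)
    if f.sum()>5: print(c,'tip tool z',np.sort(q[f,2])[-8:].round(4),'xy range',q[f][:,:2].min(0).round(3),q[f][:,:2].max(0).round(3))
E
python3 ky.py
```

```text
[0.6646 0.0207 0.1041] [0.34 0.55 0.48] 0.0005330380765221966 31.8333
wrist key 744 [0.6678 0.0192 0.0478] mid [0.667  0.0188 0.0466] zmed 0.0479
wrist tip tool z [-0.0408 -0.0406 -0.0404 -0.0404 -0.0403 -0.0394 -0.0393 -0.0392] xy range [-0.012 -0.011] [0.013 0.008]
scene key 100 [0.665  0.0209 0.047 ] mid [0.6641 0.0209 0.0463] zmed 0.0471
scene tip tool z [-0.0421 -0.0417 -0.0416 -0.0415 -0.0401 -0.0398 -0.0382 -0.0377] xy range [-0.016 -0.012] [0.012 0.007]
```

Emit:
carry_out --commands '[1,0.1,0,-3,0,0,0,1,0.15,0,-6,0,0,0,1,0.15,0,-7.5,0,0,0,1,0.15,0,-8.5,0,0,0,1,0.15,0,-8.8,0,0,0,1,0.15,0,-8.8,0,0,0,1,0.15,0,-8.8,0,0,0]'

```text
time_s: 32.57
ee_pos: [0.6668, 0.0206, 0.0165]
eef_rot: [-3.141, -0.003, -0.001]
force: [-0.2, 0.3, 0.7]
grip_width: 0.0008
```

```bash
python3 ky.py
python3 - <<'E'
import cv2,numpy as np
from h import *
a,_=viewer.camera('scene'); b,_=viewer.camera('wrist')
cv2.imwrite('pics/s9.png',np.hstack([cv2.resize(a[210:360,220:420],(400,300)),cv2.resize(b[180:380,200:440],(400,300))]))
E
```

```text
[0.6668 0.0206 0.0165] [-0.22  0.27  0.71] 0.0008332082808868765 32.5667
wrist key 253 [0.6671 0.0287 0.0483] mid [0.6671 0.0286 0.0476] zmed 0.0484
wrist tip tool z [-0.0301 -0.0301 -0.03   -0.03   -0.03   -0.03   -0.03   -0.03  ] xy range [-0.012 -0.011] [0.013 0.008]
scene key 63 [0.6683 0.0207 0.0472] mid [0.6686 0.0202 0.047 ] zmed 0.0474
scene tip tool z [-0.0304 -0.0303 -0.0303 -0.0303 -0.0302 -0.0302 -0.0302 -0.0301] xy range [-0.014 -0.012] [0.013 0.011]
```

View pics/s9.png

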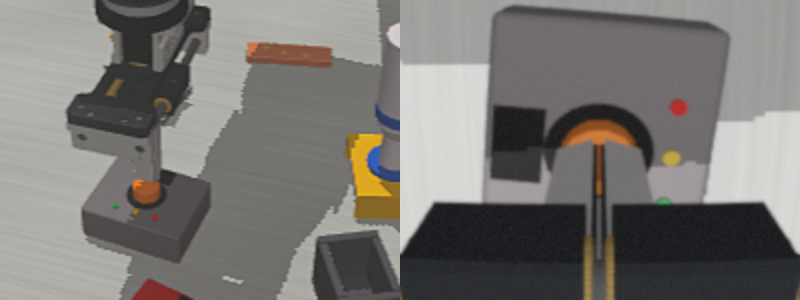

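Emit:
carry_out --commands '[1,-0.05,0,-0.4,0,0,0,1,-0.05,0,-0.8,0,0,0,1,-0.05,0,-0.8,0,0,0,1,-0.05,0,-0.8,0,0,0]'

```text
time_s: 33.15
ee_pos: [0.6659, 0.0206, 0.008]
eef_rot: [-3.141, -0.003, -0.0]
force: [-0.1, -0.6, 2.3]
grip_width: 0.0002
```

Emit:
carry_out --commands '[1,0,0,-0.2,0,0,0,1,0,0,-0.2,0,0,0,1,0,0,-0.2,0,0,0]'

```text
time_s: 33.4
ee_pos: [0.666, 0.0206, 0.0062]
eef_rot: [-3.141, -0.003, -0.0]
force: [-0.6, 0.4, 4.6]
grip_width: 0.0006
```

Emit:
carry_out --commands '[1,0,0,-0.1,0,0,0,1,0,0,-0.1,0,0,0,1,0,0,-0.1,0,0,0]'

```text
time_s: 33.65
ee_pos: [0.666, 0.0206, 0.0051]
eef_rot: [-3.141, -0.003, -0.0]
force: [-0.6, -0.4, 3.7]
grip_width: 0.0006
```

```bash
python3 - <<'E'
from h import *
for _ in range(4): o=ctrl.get_obs(); viewer.camera('top'); print(o['time_s'],o['force'].round(2),o['ee_pos'].round(4))
E
python3 ky.py
```

```text
33.65 [-0.56 -0.41  3.72] [0.666  0.0206 0.0051]
33.7 [-1.46  0.39  3.63] [0.666  0.0206 0.0051]
33.75 [-0.49 -0.04  3.62] [0.666  0.0206 0.0051]
33.8 [-0.61  0.16  3.92] [0.666  0.0206 0.0051]
[0.666  0.0206 0.0052] [-1.03 -1.26  4.57] -0.00018809412934313817 33.85
wrist key 80 [0.6676 0.0304 0.0444] mid [0.6682 0.0302 0.0448] zmed 0.0443
wrist tip tool z [-0.03 -0.03 -0.03 -0.03 -0.03 -0.03 -0.03 -0.03] xy range [-0.03  -0.012] [0.03  0.012]
scene key 25 [0.6714 0.0207 0.0441] mid [0.6715 0.0213 0.0443] zmed 0.0443
scene tip tool z [-0.0301 -0.0301 -0.0301 -0.0301 -0.0301 -0.0301 -0.0301 -0.03  ] xy range [-0.028 -0.012] [0.029 0.012]
```

Emit:
carry_out --commands '[1,0,0,-0.1,0,0,0,1,0,0,-0.1,0,0,0,1,0,0,-0.1,0,0,0]'

```text
time_s: 34.25
ee_pos: [0.666, 0.0206, 0.004]
eef_rot: [-3.141, -0.003, -0.0]
force: [-0.9, 0.3, 3.2]
grip_width: 0.0006
```

```bash
sed -i 's/>.043)/>.038)/' ky.py
python3 - <<'E'
from h import *
for _ in range(4): o=ctrl.get_obs(); viewer.camera('top'); print(o['time_s'],o['force'].round(2),o['ee_pos'].round(4))
E
python3 ky.py
```

```text
34.25 [-0.91  0.31  3.22] [0.666  0.0206 0.004 ]
34.3 [ 0.12 -0.38  2.86] [0.666  0.0206 0.0041]
34.35 [-0.29  0.79  3.07] [0.666  0.0206 0.0041]
34.4 [-0.17 -0.67  2.79] [0.666  0.0206 0.0041]
[0.666  0.0206 0.0041] [ 0.04 -0.94  3.97] 0.00041319027257494446 34.45
wrist key 86 [0.6678 0.0304 0.0433] mid [0.6682 0.0303 0.0435] zmed 0.0432
wrist tip tool z [-0.0301 -0.0301 -0.0301 -0.03   -0.03   -0.03   -0.03   -0.03  ] xy range [-0.03  -0.012] [0.03  0.012]
scene key 35 [0.6716 0.0207 0.0429] mid [0.6715 0.0209 0.043 ] zmed 0.0429
scene tip tool z [-0.0302 -0.0302 -0.0301 -0.0301 -0.0301 -0.0301 -0.03   -0.03  ] xy range [-0.029 -0.012] [0.029 0.012]
```

Force rose to 4.6 N and then fell to about 3.0 N at roughly 4.5 mm of travel, so the key has clicked. Releasing.

Emit:
carry_out --commands '[1,0,0,1,0,0,0,1,0,0,3,0,0,0,1,0,0,6,0,0,0,1,0,0,9,0,0,0,1,0,0,12,0,0,0,1,-2,0,15,0,0,0,1,-2,0,15,0,0,0,1,-2,0,15,0,0,0]'

```text
time_s: 35.27
ee_pos: [0.6463, 0.0206, 0.1566]
eef_rot: [-3.141, -0.006, -0.0]
force: [-0.3, -0.4, -0.4]
grip_width: 0.0005
```

```bash
python3 ky.py; python3 bz.py
python3 - <<'E'
from h import *
a,d=viewer.camera('scene'); cv2.imwrite('pics/fin.png',a)
for n in ['stake_pocket','magnet_angle','copper_bar','rail_clip']:
    s=nets.silhouettes('scene',n)[0]; print(n,[int(v) for v in s['extent']],np.median(pts('scene',d,s['region']),0).round(3))
E
```

```text
[0.6463 0.0206 0.1566] [-0.3  -0.4  -0.43] 0.000503891289091784 35.2667
wrist key 612 [0.6662 0.0196 0.0462] mid [0.6665 0.019  0.0445] zmed 0.0462
wrist tip tool z [-0.0392 -0.0391 -0.039  -0.0384 -0.0384 -0.0383 -0.0377 -0.0377] xy range [-0.012 -0.011] [0.013 0.008]
scene key 100 [0.6654 0.021  0.0474] mid [0.664  0.0216 0.0474] zmed 0.0474
scene tip tool z [-0.0397 -0.0396 -0.0391 -0.0388 -0.0386 -0.0386 -0.037  -0.0353] xy range [-0.018 -0.012] [0.013 0.008]
[0.6456 0.0206 0.1529] [ 0.4  0.  -0.3] [-0.07  0.09 -0.02] 0.0005038185435504123 35.4167
scene 189 base z 0.1832 slope [ 0.006 -0.001]
top 266 base z 0.1832 slope [ 0.007 -0.038]
stake_pocket [375, 324, 421, 386] [0.721 0.227 0.037]
magnet_angle [134, 284, 197, 315] [ 0.695 -0.243  0.014]
copper_bar [343, 231, 388, 245] [0.371 0.094 0.009]
rail_clip [274, 217, 289, 234] [ 0.382 -0.108  0.021]
```

```bash
python3 -c "
from h import *
print(ticket.hand_in())"
```

```text
the job is handed in; nothing more can be done
None
```

The bottle is neck down on the drain pin and the timer key has been clicked and released. I handed the job in at about 35.5 s of the 64 s allowed.

**V rest:** I laid the bottle in the channel and let go. I then took it again from the other side, moved it about 12 mm along the channel and let go a second time. After that I took it for the turn.

**Drain pin:** I turned it neck down and lowered it to contact at about 4 N, then released it. The last check put its base at 0.183–0.184 m, where fully home is 0.184 m. It was level within about 1° in the scene view; the noisier top view read about 2°.

**Timer key:** The force rose to 4.6 N and fell to about 3.0 N at 4.3–5 mm of travel, which shows the click. After release the key came back to 0.046–0.047 m.

**Bystanders:** The stake pocket, magnetic angle, copper bar and rail clip read the same as at the start within camera noise. The arm finished clear of everything.

What failed or disagreed along the way:
- **Reported tool position:** the real fingertips sit about 40–48 mm short of it. My first two grasps missed or only pinched the bottle because of this, and nudged it about 4 mm while it stayed upright. I corrected for the offset afterwards.
- **Tilt in the V rest:** the bottle lay about 5° neck down there both times, with its axis about 4 mm below the stated height.
- **Slip in the grip:** the bottle slipped about 6 mm in the fingers on the regrasp lifts; I measured it again before lowering it onto the pin.
- **Final picture:** it was over the viewing limit, so the last checks rest on camera measurements alone.

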